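# Oiled turnings upside down onto the drying pegs

### The job

Two freshly oiled wood turnings, a straight tumbler and a bottle-necked vase, lie on their sides in the draining cradles. Put each one upside down on the empty drying peg that fits its bore (the wide-mouthed tumbler on the empty stout peg, the narrow-mouthed vase on the empty slim peg), lowering it until the floor of the bore rests on the tip of the peg before you let go: do not drop it. Leave the two turnings that are already drying, the oil can, the abrasive roll and the two tapered blocks where they stand.

Things in the scene. Friction and masses are not known exactly. Their poses are not given: they have to be found in the camera images.
- tumbler_mid (a point): Loose straight-sided turned tumbler, plain wood, 52 mm in outside diameter all along, 94 mm long; bore 38 mm wide, 80 mm deep, closed end 14 mm thick. Point on its axis half-way along; +z points along the axis to the open mouth. It lies mouth downhill, axis 20 deg below level; grip across the diameter 20 to 30 mm from the closed end so that the palm clears that end. 0.08 to 0.17 kg.
- tumbler_floor (a point): Centre of the floor of the tumbler's bore, on its axis, 14 mm from the closed end and 80 mm inside the mouth; +z points to the mouth.
- tumbler: The tumbler itself; origin at the centre of its closed end's outside; +z along the axis to the mouth.
- vase_mid (a point): Loose bottle-necked turned vase, plain wood, 116 mm long: body 52 mm in diameter for 70 mm from the closed end, then a shoulder to a 36 mm neck from 94 mm on; bore 26 mm wide, 102 mm deep. Point on its axis half-way along; +z points along the axis to the mouth. It lies mouth downhill, axis 20 deg below level; grip across the body 20 to 30 mm from the closed end. 0.10 to 0.20 kg.
- vase_floor (a point): Centre of the floor of the vase's bore, on its axis, 14 mm from the closed end and 102 mm inside the mouth; +z points to the mouth.
- vase: The vase itself; origin at the centre of its closed end's outside; +z along the axis to the mouth.
- stout_free_tip (a point): Top of the empty stout peg, for the tumbler. Fixed: an upright dowel 32 mm in diameter, its tip domed over the last 11 mm, standing 98 mm above the peg board with a collar 44 mm wide and 8 mm high at its foot. When the bore's floor rests on the tip the rim hangs 10 mm clear of the collar.
- slim_free_tip (a point): Top of the empty slim peg, for the vase. Fixed: an upright dowel 19 mm in diameter, its tip domed over the last 9 mm, standing 120 mm above the peg board with a collar 44 mm wide and 8 mm high at its foot. When the bore's floor rests on the tip the rim hangs 10 mm clear of the collar.
- peg_board_top (a point): Centre of the top of the fixed drying board, 236 mm square, top 20 mm above the bench; x, y run along its edges. Four pegs (two stout, two slim, in any order) at x, y = +-60 mm; one of each kind is empty. To its right stand fixed lathe parts to keep the wrist clear of: a tool-rest post at world x 0.36, y -0.49 m, 0.25 m high, and a tailstock at y below -0.53 m, to 0.38 m high.
- cradle_a: Fixed draining cradle that holds the tumbler: base 160 by 64 by 10 mm, two 10 mm dowels 32 mm apart, sloping 20 deg down along +x to a low toe board; all but the base lies below the turning's axis and within 24 mm of it sideways. Origin under the middle of the base; the centre of the mouth rests at x = 60 mm, z = 46 mm.
- cradle_b: Fixed draining cradle that holds the vase, the same as the other. Origin under the middle of the base; +x points downhill; the centre of the mouth rests at x = 60 mm, z = 46 mm.
- dry_tumbler_mid (a point): Centre, half-way up, of a tumbler of the same shape that already hangs drying, mouth down, on the other stout peg: 52 mm in diameter, 47 mm above and below this point, top 132 mm above the bench.
- dry_vase_mid (a point): Centre, half-way up, of a vase of the same shape that already hangs drying, mouth down, on the other slim peg: 52 mm in diameter at most, 58 mm above and below this point, top 154 mm above the bench.
- oil_can: Small dark pump oiler standing behind the board, can 64 mm across and 85 mm high, thin spout to 177 mm high; all within 50 mm of its origin sideways. Origin at the centre of its underside.
- abrasive_roll: Dark roll of abrasive cloth standing on end behind the cradles, 69 mm in diameter, 50 mm high. Origin at the centre of its underside.
- block_24: Tapered wooden block, 28 by 50 mm, 64 mm high, standing on the robot's side of the cradles. Origin at the centre of its underside.
- block_23: Tapered wooden block, 28 by 50 mm, 64 mm high, standing in front of the gap between the peg board and the cradles. Origin at the centre of its underside.

How it is judged (in metres and radians):
At the end, for the whole second after the job is handed in: Each turning hangs mouth down, within 8 degrees of upright, on its own empty peg, the centre of its bore floor within 9 mm of the peg's tip, released and at rest (distance between tumbler_floor and stout_free_tip below 0.009 m and angle between each of tumbler_mid, vase_mid's own z axis and vertical above 3 rad and distance between vase_floor and slim_free_tip below 0.009 m and linear speed of each of tumbler, vase below 0.02 m/s); the robot touches nothing.
It fails at once if the tumbler or the vase is dropped, thrown or knocked about ((contact force between the fingers and tumbler below 0.05 N and linear speed of tumbler above 0.45 m/s) or (contact force between the fingers and vase below 0.05 N and linear speed of vase above 0.45 m/s)).
It fails at once if a turning that is already drying is shifted on its peg by more than 12 mm (distance of any of dry_tumbler_mid, dry_vase_mid from where it was at the start of the episode above 0.012 m).
It fails at once if the oil can, the abrasive roll or a tapered block is pushed more than 25 mm from its place (distance of any of oil_can, abrasive_roll, block_23, block_24 from where it was at the start of the episode above 0.025 m).
It also fails if it takes over 64 s, if anything falls off the work surface, if the arm or the gripper's body presses on something with over 40 N, if the wrist force passes 120 N, or if a joint passes its speed limit or range.

### The arm

A 7-joint arm with a two-finger parallel gripper is mounted at the origin on a cart in front of the work surface, level with it; the furniture and walls round the work are solid. World frame = base frame: x ahead of the robot, y to its left, z up, the work surface at z = 0. Lengths are in m, angles in degrees, forces in N, time in s.
With the tool pointing down it reaches from about 0.425 to 0.875 m from the base axis. Payload 4.7 kg.
Tool frame: the origin (TCP) lies on the centre line of the jaws, within the pads' length; the fingertips stand ahead of it and the grasp point (between the pads) lies 2 mm behind it (env.tip_reach is the x of the fingertips in the tool frame, in m); x points along the fingers, z is the direction in which the jaws open and shut, and the axes are right-handed (so a half turn about x gives the same grasp; the last joint's range is limited). The gripper opens to 87 mm and grips with 3 to 60 N. Pads are 19 mm wide; open, the fingers measure 117 mm over their backs; the gripper's body (75 mm by 190 mm) begins 51 mm behind the grasp point.
Start: joints at [73.745, 18.392, -4.016, 83.108, 1.295, 78.541, -3.26], TCP at [0.191, -0.621, 0.24] pointing down, gripper open.
Joint ranges: [-163.93, 163.93], [-17.29, 119.83], [-79.2, 71.16], [3.27, 140.29], [-89.18, 269.18], [5.43, 117.66], [-154.24, 154.24]. Speed limits (degrees/s): [147.25, 147.25, 180, 180, 180, 180, 180].

### API

Orientations are given as [roll, pitch, yaw] about the fixed x, y, z axes, in that order (R = Rz(yaw) Ry(pitch) Rx(roll)).
In Python, from cell import telemetry, optics, env, models gives the robot as it stands.
- The arm moves only by the shell command python3 -m pendant 'ROWS' [FORCE]. ROWS is JSON, a list of rows, each a list of 3 entries, a list of its own where there are three numbers: the finger opening in mm, from 0 to 87, then the shift along the tool's x, y, z in mm, then the turn, a rotation vector about the tool's x, y, z in rad. A call has 1 to 10 rows; each row is the pose to reach, as a shift and turn from the pose commanded when the call began, along the tool's axes at that moment; what a row does not reach only later rows make up. A row lasts 1/12 s, in which the tool goes at most 41.7 mm and 7.16 degrees, less where a joint would pass 70% of its speed; a pose out of reach is approached as far as the arm can. A call with a gripper value outside its range is refused whole. The fingers move at their own pace and stop on an object; FORCE is the grip in N (left out, the last holds). Time passes only in rows, so rows that repeat a pose let the fingers close. It gives the time, the measured TCP pose, the force and the opening at its end, in the units of the state.
- telemetry.get_obs(): the state, without advancing time (a new reading comes with each control period).
- optics.read_camera(name): name is "side" or "top" or "wrist"; returns a dict with "image" (480x640x3 uint8, blue, green, red), "range_z" (480x640 float32, m along the optical axis (not along the pixel's ray), 0 where there is no reading), "fx", "fy", "cx", "cy" (pixels), "k1" (the pictures are not rectified: a ray, as slopes to the right and down, at radius r is drawn at 1 + k1 r^2 times it, then the intrinsics apply), "cam_to_world" (4x4, takes a point from camera to world coordinates). Camera axes: x right, y up, looking along -z (the intrinsics and any distortion apply to the point x, -y, -z); pixel columns grow to the right and rows downward; lengths in m; the calibration is good to about 2 mm. A picture is of the moment at which its call begins.
- env.sign_off(): hands the job in, once; it reports no verdict.
Trained networks look in the newest picture that a camera, given by its name, has taken for a name from the list of things; names that differ only in an ending like _2 or _b are one class to them, and where a whole thing is asked for, a point or a joint stands for the part that bears it (a point fixed in the world has none). Each returns a list of dicts, best first, with "confidence" (0 to 1); they miss things now and then, are a little off and sometimes report something else, mostly with a low value. They report only what shows in the picture. A call takes as long as a camera call.
- models.masks_of(camera, label): "pixels" (480x640 bool, what is visible of it) and "extent" ([left, top, right, bottom] as shares, 0 to 1, of the picture: columns of its width, rows of its height, round what is visible of it).
- models.landmark_of(camera, label): "centre" ([row, column] as shares, 0 to 1, of the picture: columns of its width, rows of its height: a listed point, or the origin of a listed thing).
The state is a dict: "time_s": time; "qpos": joint angles; "joint_velocities": joint speeds; "effort": joint torques, N m; "tool_pos": TCP position; "tool_rot": TCP orientation; "force": force on the tool from outside, world axes, zero at the start; "wrist_torque": the same for the moment, N m; "grip_width": finger opening in m.
Only numpy, scipy, OpenCV 4.12 (cv2) and the standard library are available. Lean on these libraries where they do the work, as an engineer would, in place of code of your own. Each camera call takes 0.05 s, during which the arm holds its last target.

## Working session

There is one attempt and no reset: what is moved stays moved. The work goes in short steps, Python scripts to look and compute and a shell command to move; the robot and the scene stay as the last step left them, time stands still between calls to the robot, and variables do not carry over. Pictures are saved under pics/ and viewed, and the job is handed in when it is done.

```bash
ls; mkdir -p pics
cat > h.py <<'E'
import numpy as np, cv2
from scipy.spatial.transform import Rotation as R
from cell import telemetry, optics, env, models
def cam(n): return optics.read_camera(n)
def rays(c,uv):
    uv=np.atleast_2d(uv).astype(float)
    d=np.stack([(uv[:,0]-c['cx'])/c['fx'],(uv[:,1]-c['cy'])/c['fy']],1)
    p=d.copy()
    for _ in range(20):
        p=d/(1+c['k1']*(p**2).sum(1,keepdims=True))
    return p
def deproj(c,uv,z=None):
    uv=np.atleast_2d(uv); s=rays(c,uv)
    if z is None: z=c['range_z'][np.round(uv[:,1]).astype(int).clip(0,479),np.round(uv[:,0]).astype(int).clip(0,639)]
    P=np.stack([s[:,0]*z,-s[:,1]*z,-z*np.ones(len(s)),np.ones(len(s))],1)
    return (P@np.array(c['cam_to_world']).T)[:,:3]
def plane(c,uv,h):
    a=deproj(c,uv,1.0); o=np.array(c['cam_to_world'])[:3,3]
    d=a-o; return o+d*((h-o[2])/d[:,2:3])
def proj(c,X):
    X=np.atleast_2d(X); M=np.linalg.inv(np.array(c['cam_to_world']))
    p=X@M[:3,:3].T+M[:3,3]; s=np.stack([p[:,0]/-p[:,2],-p[:,1]/-p[:,2]],1)
    s=s*(1+c['k1']*(s**2).sum(1,keepdims=True))
    return np.stack([s[:,0]*c['fx']+c['cx'],s[:,1]*c['fy']+c['cy']],1)
E
python3 - <<'E'
from h import *
print(telemetry.get_obs(), env.tip_reach)
for n in ['side','top','wrist']:
    c=cam(n); cv2.imwrite(f'pics/{n}0.png',c['image']); print(n,c['fx'],c['cx'],c['cy'],c['k1'],np.array(c['cam_to_world']).round(3).tolist())
    for l in ['tumbler_mid','tumbler','vase_mid','vase','stout_free_tip','slim_free_tip','peg_board_top','cradle_a','cradle_b','dry_tumbler_mid','dry_vase_mid','oil_can','abrasive_roll','block_24','block_23']:
        for d in models.landmark_of(n,l)[:3]:
            uv=[d['centre'][1]*640,d['centre'][0]*480]
            print(l,round(d['confidence'],2),np.round(uv),deproj(c,uv).round(3)[0])
E
```

```text
pics
{'time_s': 0.0, 'qpos': array([73.74672983, 18.44066321, -4.01682313, 83.17671518,  1.29593315,
       78.54131724, -3.25968478]), 'joint_velocities': array([ 0.10603548, -0.11033258, -0.01927526,  0.00158512, -0.05767647,
       -0.0137691 , -0.00115714]), 'effort': array([ 8.38671731e-04, -4.91281271e+01, -4.03451454e-01, -3.12525022e+01,
       -6.40631374e-02,  4.38586192e-02,  1.65721904e-04]), 'tool_pos': array([ 0.19050653, -0.62089087,  0.23842762]), 'tool_rot': array([-176.78504602,   89.88643088,  110.27974128]), 'force': array([ 0.61191458, -0.16333757, -0.71334056]), 'wrist_torque': array([-0.00959692,  0.03901144,  0.01068051]), 'grip_width': 0.08699863757411733} 0.017
side 508.82551063774207 318.30378016140173 232.6481183567311 -0.042407883605438505 [[-0.998, 0.03, -0.051, 0.541], [-0.059, -0.539, 0.84, 0.752], [-0.002, 0.842, 0.54, 0.644], [0.0, 0.0, 0.0, 1.0]]
tumbler_mid 0.86 [324. 279.] [0.575 0.027 0.08 ]
tumbler 0.6 [343. 277.] [0.54  0.027 0.086]
vase_mid 0.88 [294. 347.] [0.572 0.513 0.402]
vase 0.79 [330. 340.] [0.558 0.175 0.075]
stout_free_tip 0.7 [305. 
[... 1586 characters left out ...]
 -0.003  0.097]
dry_tumbler_mid 0.69 [440. 239.] [ 0.583 -0.34   0.128]
dry_vase_mid 0.78 [427. 291.] [ 0.477 -0.304  0.15 ]
oil_can 0.82 [341. 162.] [ 0.78  -0.145  0.036]
oil_can 0.38 [397. 260.] [ 0.551 -0.267  0.021]
oil_can 0.19 [273. 267.] [0.536 0.008 0.065]
abrasive_roll 0.9 [243. 187.] [0.722 0.08  0.049]
block_24 0.77 [313. 318.] [ 0.426 -0.077  0.063]
block_24 0.67 [220. 335.] [0.392 0.126 0.056]
block_23 0.77 [313. 318.] [ 0.426 -0.077  0.063]
block_23 0.67 [220. 335.] [0.392 0.126 0.056]
wrist 353.78139708895225 324.7779759875748 234.08067918395162 0.015290534742450176 [[0.293, 0.923, 0.248, 0.259], [-0.956, 0.283, 0.077, -0.6], [0.0, -0.259, 0.966, 0.384], [0.0, 0.0, 0.0, 1.0]]
```

View pics/top0.png

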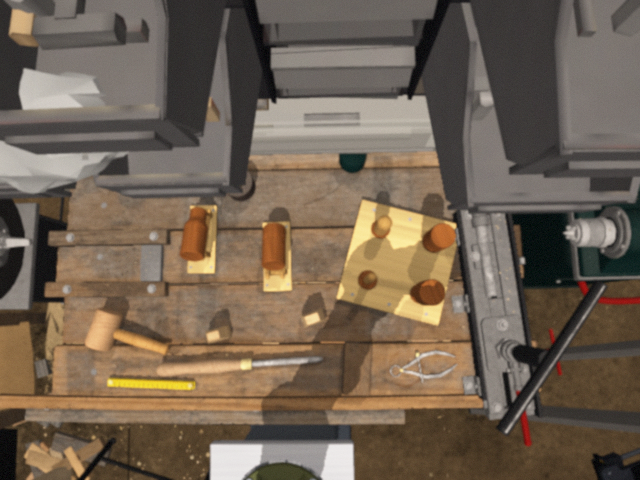

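View pics/side0.png

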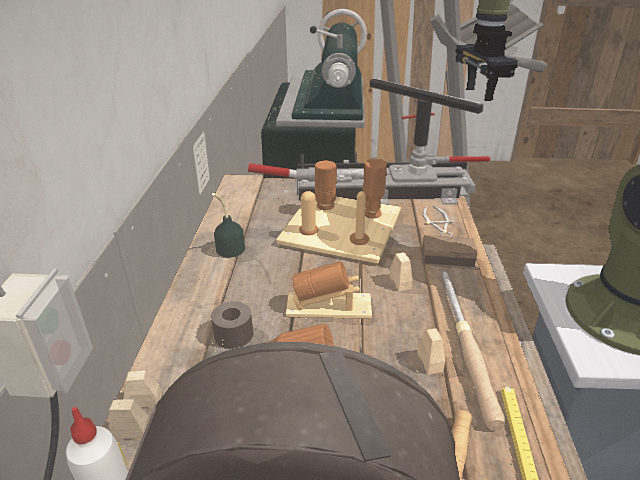

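The top view shows the tumbler at px (275,246) and the vase at (196,234), both with the mouth towards +x. The free pegs are at about (382,225) stout and (368,280) slim. The dry pieces stand at (440,237) and (428,292). In the side view a drum hides most of the vase. Next I'll fit poses from the depth data.

```bash
cat > m.py <<'E'
from h import *
from scipy.optimize import least_squares
def cloud(n,l,k=0,er=2):
    c=cam(n); ms=models.masks_of(n,l)
    m=ms[k]['pixels'].astype(np.uint8); m=cv2.erode(m,np.ones((er*2-1,er*2-1),np.uint8))
    v,u=np.nonzero(m&(c['range_z']>0)); P=deproj(c,np.stack([u,v],1)); return P,ms
E
python3 - <<'E'
from m import *
for n in ['top','side']:
  for l in ['tumbler','vase','cradle_a','dry_tumbler_mid','dry_vase_mid','peg_board_top','oil_can','abrasive_roll','block_24']:
    c=cam(n)
    for d in models.masks_of(n,l)[:3]:
        m=d['pixels']; v,u=np.nonzero(m&(c['range_z']>0))
        if len(u)<5: continue
        P=deproj(c,np.stack([u,v],1))
        print(n,l,round(d['confidence'],2),len(u),np.array(d['extent']).round(2),'med',np.median(P,0).round(3),'p2',np.percentile(P,3,0).round(3),'p98',np.percentile(P,97,0).round(3))
# cylinder fits
for n,l in [('top','tumbler'),('side','tumbler'),('top','vase')]:
    P,ms=cloud(n,l)
    if l=='vase': P=P[(P[:,0]<0.60)]
    P=P[P[:,2]>0.03]
    def f(p,r=0.026):
        # p: y0,z0 at x=0.58, yaw, pitch
        a=np.array([np.cos(p[3])*np.cos(p[2]),np.cos(p[3])*np.sin(p[2]),-np.sin(p[3])])
        d=P-np.array([0.575,p[0],p[1]]); return np.linalg.norm(d-np.outer(d@a,a),axis=1)-r
    s=least_squares(f,[np.median(P[:,1]),0.06,0,np.radians(20)],loss='soft_l1',f_scale=0.002)
    a=np.array([np.cos(s.x[3])*np.cos(s.x[2]),np.cos(s.x[3])*np.sin(s.x[2]),-np.sin(s.x[3])])
    t=(P-np.array([0.575,s.x[0],s.x[1]]))@a
    print(n,l,len(P),s.x[:2].round(4),np.degrees(s.x[2:]).round(1),'rms',np.sqrt(np.mean(f(s.x)**2)).round(4),'t',np.percentile(t,[0,1,3,97,99,100]).round(3))
E
```

```text
top tumbler 0.91 1080 [0.41 0.46 0.45 0.56] med [0.579 0.005 0.08 ] p2 [ 0.534 -0.017  0.058] p98 [0.63 0.03 0.1 ]
top vase 0.74 1176 [0.29 0.43 0.33 0.54] med [0.604 0.178 0.086] p2 [0.558 0.158 0.055] p98 [0.668 0.205 0.106]
top cradle_a 0.95 952 [0.42 0.46 0.45 0.61] med [ 0.522 -0.01   0.009] p2 [ 0.488 -0.025 -0.   ] p98 [0.643 0.036 0.062]
top cradle_a 0.53 277 [0.47 0.65 0.51 0.68] med [ 0.426 -0.077  0.056] p2 [ 0.411 -0.1    0.015] p98 [ 0.442 -0.055  0.065]
top dry_tumbler_mid 0.97 725 [0.66 0.46 0.72 0.53] med [ 0.587 -0.339  0.129] p2 [ 0.566 -0.366  0.05 ] p98 [ 0.613 -0.32   0.133]
top dry_vase_mid 0.92 697 [0.64 0.58 0.69 0.64] med [ 0.475 -0.308  0.151] p2 [ 0.452 -0.335  0.097] p98 [ 0.498 -0.287  0.155]
top peg_board_top 0.78 8277 [0.53 0.42 0.71 0.68] med [ 0.546 -0.263  0.019] p2 [ 0.43  -0.378  0.015] p98 [ 0.668 -0.155  0.023]
top oil_can 0.98 457 [0.53 0.32 0.57 0.36] med [ 0.776 -0.17   0.054] p2 [ 0.763 -0.199  0.008] p98 [ 0.791 -0.143  0.072]
top block_24 0.7 295 [0.47 0.64 0.51 0.68] med [ 0.427 -0.077  0.054] p2 [ 0.411 -0.1   -0.   ] p98 [ 0.442 -0.053  
[... 1181 characters left out ...]
0.114 0.042] p2 [0.7   0.068 0.002] p98 [0.763 0.13  0.051]
side abrasive_roll 0.2 858 [0.42 0.67 0.52 0.72] med [0.586 0.187 0.096] p2 [0.556 0.144 0.046] p98 [0.638 0.507 0.399]
side block_24 0.93 722 [0.61 0.53 0.65 0.61] med [ 0.426 -0.059  0.033] p2 [ 0.404 -0.133  0.   ] p98 [ 0.444 -0.047  0.065]
side block_24 0.69 962 [0.65 0.69 0.69 0.78] med [0.395 0.155 0.035] p2 [0.374 0.124 0.001] p98 [0.409 0.167 0.064]
top tumbler 958 [0.0074 0.064 ] [ 1.6 20. ] rms 0.0049 t [-0.04  -0.039 -0.038  0.047  0.049  0.052]
side tumbler 1313 [0.0085 0.0644] [ 1.2 20.2] rms 0.0033 t [-0.04  -0.039 -0.039  0.047  0.05   0.051]
  return _methods._mean(a, axis=axis, dtype=dtype,
  ret = ret.dtype.type(ret / rcount)
Traceback (most recent call last):
ValueError: Initial guess is outside of provided bounds
```

```bash
cat > fit.py <<'E'
from m import *
def axisfit(P,x0,y0,z0,prof=None):
    def ax(p): return np.array([np.cos(p[3])*np.cos(p[2]),np.cos(p[3])*np.sin(p[2]),-np.sin(p[3])])
    def f(p):
        a=ax(p); d=P-np.array([x0,p[0],p[1]]); return np.linalg.norm(d-np.outer(d@a,a),axis=1)-0.026
    s=least_squares(f,[y0,z0,0,np.radians(20)],loss='soft_l1',f_scale=0.001)
    a=ax(s.x); return s.x,a,(P-np.array([x0,s.x[0],s.x[1]]))@a,f(s.x)
E
python3 - <<'E'
from fit import *
allP={}
for n in ['top','side']:
    c=cam(n); v,u=np.mgrid[0:480,0:640]; ok=c['range_z']>0
    allP[n]=deproj(c,np.stack([u[ok],v[ok]],1))
    if n=='top': 
      cv2.imwrite('pics/topz.png',cv2.resize(c['image'][180:350,160:480],None,fx=2.5,fy=2.5,interpolation=cv2.INTER_CUBIC))
def box(n,lo,hi):
    P=allP[n]; return P[((P>lo)&(P<hi)).all(1)]
for n in ['top','side']:
  P=box(n,[0.55,0.14,0.05],[0.61,0.22,0.12])   # vase body
  x,a,t,r=axisfit(P,0.585,0.18,0.065); print('vase',n,len(P),x[:2].round(4),np.degrees(x[2:]).round(1),np.sqrt((r**2).mean()).round(4))
  P2=box(n,[0.50,0.12,0.04],[0.70,0.24,0.12]); c0=np.array([.585,x[0],x[1]]); d=P2-c0; tt=d@a; rr=np.linalg.norm(d-np.outer(tt,a),axis=1)
  k=rr<0.03; print(' t',np.percentile(tt[k],[0,1,3,97,99,100]).round(3), [ (round(b,3),rr[k&(abs(tt-b)<.003)].mean().round(4)) for b in np.arange(-.04,.1,.01) if (k&(abs(tt-b)<.003)).any()])
  # dome/peg fits: cylinder vertical
  for nm,cx,cy,z0,z1,R0 in [('stout',.618,-.232,.04,.105,.016),('slim',.508,-.204,.04,.128,.0095),('dryT',.588,-.341,.05,.128,.026),('dryV',.475,-.307,.1,.15,.026)]:
    P=box(n,[cx-.035,cy-.035,z0],[cx+.035,cy+.035,z1])
    s=least_squares(lambda p:np.hypot(P[:,0]-p[0],P[:,1]-p[1])-R0,[cx,cy],loss='soft_l1',f_scale=.001)
    T=box(n,[cx-.035,cy-.035,.05],[cx+.035,cy+.035,.2]); 
    print(n,nm,len(P),s.x.round(4),'rms',np.sqrt((s.fun**2).mean()).round(4),'top',np.percentile(T[:,2],[95,99]).round(3), 'xy of top', T[T[:,2]>np.percentile(T[:,2],90)].mean(0).round(4))
  B=box(n,[.38,-.42,.015],[.72,-.1,.025]); h=cv2.minAreaRect((B[:,:2]*1000).astype(np.float32)); print(n,'board',h)
  for nm,lo,hi in [('crA',[.46,-.05,.006],[.68,.06,.014]),('crB',[.46,.1,.006],[.72,.25,.014])]:
    B=box(n,lo,hi); print(nm,cv2.minAreaRect((B[:,:2]*1000).astype(np.float32)))
  H=box(n,[.2,-.4,.2],[1.2,.4,1.0]); print('high stuff x min',n,H[:,0].min() if len(H) else None, [ (round(z,2),H[abs(H[:,2]-z)<.05][:,0].min().round(2)) for z in np.arange(.25,1,.1) if (abs(H[:,2]-z)<.05).any()])
E
```

```text
vase top 672 [0.1837 0.0759] [-0.1 20.6] 0.006
 t [-0.027 -0.026 -0.026  0.083  0.088  0.09 ] [(np.float64(-0.03), np.float64(0.0215)), (np.float64(-0.02), np.float64(0.0252)), (np.float64(-0.01), np.float64(0.0259)), (np.float64(0.0), np.float64(0.026)), (np.float64(0.01), np.float64(0.026)), (np.float64(0.02), np.float64(0.0259)), (np.float64(0.03), np.float64(0.0263)), (np.float64(0.04), np.float64(0.0261)), (np.float64(0.05), np.float64(0.0257)), (np.float64(0.06), np.float64(0.0207)), (np.float64(0.07), np.float64(0.0187)), (np.float64(0.08), np.float64(0.0189)), (np.float64(0.09), np.float64(0.019))]
top stout 81 [ 0.6244 -0.2319] rms 0.0003 top [0.118 0.119] xy of top [ 0.6266 -0.2312  0.118 ]
top slim 33 [ 0.5088 -0.1992] rms 0.0001 top [0.141 0.142] xy of top [ 0.5077 -0.1995  0.141 ]
top dryT 268 [ 0.5917 -0.3458] rms 0.006 top [0.133 0.134] xy of top [ 0.5922 -0.3444  0.1329]
top dryV 169 [ 0.4757 -0.3131] rms 0.0069 top [0.155 0.156] xy of top [ 0.4747 -0.3131  0.1549]
top board ((550.2726440429688, -266.61279296875), (317.6047668457031, 280.1502380371094), 86.53444671630
[... 1136 characters left out ...]
6]
side dryT 622 [ 0.5902 -0.3461] rms 0.0018 top [0.132 0.133] xy of top [ 0.5898 -0.3423  0.1321]
side dryV 445 [ 0.4747 -0.3135] rms 0.0016 top [0.154 0.155] xy of top [ 0.4744 -0.3119  0.1542]
side board ((546.826416015625, -284.1080322265625), (300.59375, 267.3034362792969), 83.32846069335938)
crA ((566.09765625, 10.513513565063477), (160.14076232910156, 66.46990203857422), 1.6720606088638306)
crB ((708.4623413085938, 115.90369415283203), (34.32231140136719, 6.059632778167725), 50.74039077758789)
high stuff x min side 0.2328391662461029 [(np.float64(0.25), np.float64(0.23)), (np.float64(0.35), np.float64(0.84)), (np.float64(0.45), np.float64(0.92)), (np.float64(0.55), np.float64(0.92))]
```

View pics/topz.png

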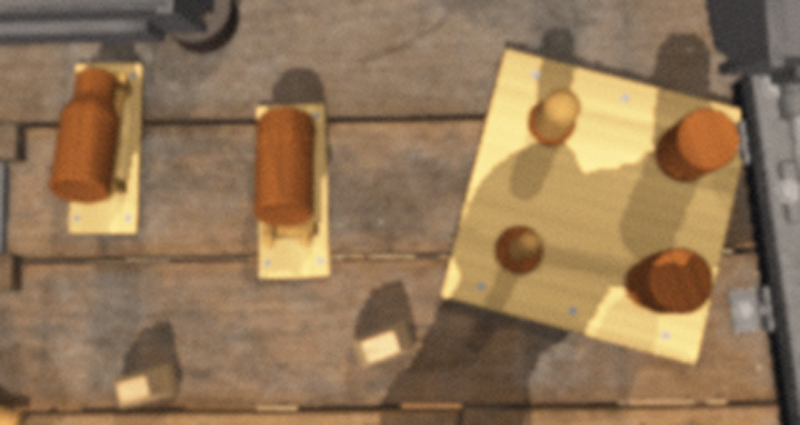

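The crop confirms the layout. The four fitted peg positions form a square with 120 mm sides, which matches the spec. I'll refine the vase fit using its profile.

Run:
```python
from fit import *
def prof(t): return np.interp(t,[0,.070,.094,.116],[.026,.026,.018,.018])
for which,box0,init,L in [('vase',([.52,.14,.05],[.69,.225,.125]),[.557,.183,.082,0,.35],.116),('tum',([.5,-.03,.04],[.65,.05,.125]),[.535,.006,.08,0,.35],.094)]:
  PP=[]
  for n in ['top','side']:
    c=cam(n); v,u=np.mgrid[0:480,0:640]; ok=c['range_z']>0
    P=deproj(c,np.stack([u[ok],v[ok]],1)); P=P[((P>box0[0])&(P<box0[1])).all(1)]; PP.append(P)
  for nm,P in [('top',PP[0]),('side',PP[1]),('both',np.vstack(PP))]:
    def f(p):
        a=np.array([np.cos(p[4])*np.cos(p[3]),np.cos(p[4])*np.sin(p[3]),-np.sin(p[4])])
        d=P-p[:3]; t=d@a; r=np.linalg.norm(d-np.outer(t,a),axis=1)
        R0=prof(t) if which=='vase' else 0.026+0*t
        s=r-R0; q=np.maximum(np.abs(t-L/2)-L/2,s)   # signed dist approx
        return np.where(np.abs(t-L/2)<L/2,np.where(s>-abs(t),s,np.maximum(s,-t)),np.hypot(np.maximum(s,0),np.abs(t-L/2)-L/2))
    s=least_squares(f,init,loss='cauchy',f_scale=.001)
    p=s.x;a=np.array([np.cos(p[4])*np.cos(p[3]),np.cos(p[4])*np.sin(p[3]),-np.sin(p[4])])
    print(which,nm,len(P),'closed',p[:3].round(4),'yaw/pitch',np.degrees(p[3:]).round(2),'medabs',np.median(abs(f(p))).round(4),'mouth',(p[:3]+a*L).round(4),'grip25',(p[:3]+a*.025).round(4))
```

```text
vase top 1186 closed [0.5619 0.184  0.0849] yaw/pitch [-0.78 20.59] medabs 0.0008 mouth [0.6705 0.1826 0.0441] grip25 [0.5853 0.1837 0.0761]
vase side 805 closed [0.5609 0.1846 0.0848] yaw/pitch [-0.99 20.33] medabs 0.0006 mouth [0.6697 0.1827 0.0445] grip25 [0.5843 0.1842 0.0762]
vase both 1991 closed [0.5613 0.1842 0.0848] yaw/pitch [-0.91 20.42] medabs 0.0007 mouth [0.67   0.1825 0.0444] grip25 [0.5847 0.1838 0.0761]
tum top 1197 closed [0.5399 0.0065 0.0771] yaw/pitch [ 1.52 20.47] medabs 0.0009 mouth [0.6279 0.0088 0.0443] grip25 [0.5633 0.0071 0.0684]
tum side 1768 closed [0.5383 0.0079 0.0776] yaw/pitch [ 0.99 20.2 ] medabs 0.0009 mouth [0.6265 0.0094 0.0451] grip25 [0.5618 0.0083 0.069 ]
tum both 2965 closed [0.5391 0.0075 0.0774] yaw/pitch [ 1.07 20.35] medabs 0.001 mouth [0.6272 0.0091 0.0448] grip25 [0.5625 0.0079 0.0688]
```

Both fits agree with the spec: the mouths come out at about z 0.045 m and the peg tips at 0.118 and 0.140. I'll write a target-to-row helper, then raise the arm clear of the tool-rest post.

```bash
cat > go.py <<'E'
from h import *
def cur():
    o=telemetry.get_obs(); return np.array(o['tool_pos']),R.from_euler('xyz',o['tool_rot'],degrees=True),o
def Rt(phi,az,jaw_flip=False,roll=0):
    """tool x: azimuth az deg, phi deg below level; jaw z horizontal; roll=extra turn about world z"""
    a=np.radians(az);p=np.radians(phi)
    x=np.array([np.cos(p)*np.cos(a),np.cos(p)*np.sin(a),-np.sin(p)])
    z=np.array([-np.sin(a),np.cos(a),0])*(-1 if jaw_flip else 1)
    return R.from_euler('z',roll,degrees=True)*R.from_matrix(np.stack([x,np.cross(z,x),z],1))
def rel(pos,rot,near=True):
    p,r,o=cur(); c=[rot,rot*R.from_euler('x',180,degrees=True)] if near else [rot]
    v=[(r.inv()*q).as_rotvec() for q in c]; k=int(np.argmin([np.linalg.norm(w) for w in v]))
    s=r.inv().apply(np.array(pos)-p)*1000
    print('shift',s.round(1).tolist(),'turn',v[k].round(3).tolist(),'rows>=',round(max(np.linalg.norm(s)/41.7,np.degrees(np.linalg.norm(v[k]))/7.16),1),'flip',k)
E
python3 - <<'E'
from go import *
p,r,o=cur(); print(r.as_matrix().round(3))
rel([0.19,-0.62,0.42],r)
E
```

```text
[[-0.     0.956  0.293]
 [-0.     0.293 -0.956]
 [-1.    -0.     0.   ]]
shift [-180.4, -0.3, -1.5] turn [0.0, 0.0, 0.0] rows>= 4.3 flip 0
```

```bash
python3 -m pendant '[[87,[-60,0,0],[0,0,0]],[87,[-120,0,0],[0,0,0]],[87,[-180,0,0],[0,0,0]],[87,[-180,0,0],[0,0,0]],[87,[-180,0,0],[0,0,0]],[87,[-180,0,0],[0,0,0]]]'
python3 - <<'E'
from go import *
p,r,o=cur(); print(o['qpos'].round(1))
rel([0.42,-0.38,0.42],Rt(90,-45,roll=0))
rel([0.42,-0.38,0.42],R.from_euler('z',30,degrees=True)*r)
E
```

```text
time_s: 5.3
tool_pos: [0.1912, -0.6225, 0.4257]
tool_rot: [2.0, 89.4, -70.9]
force: [0.4, 0.0, 0.3]
grip_width: 0.0868
[73.1 17.6 -3.6 63.2  1.1 98.7 -3.1]
shift [4.2, 289.9, -164.8] turn [1.083, 0.009, -0.006] rows>= 8.7 flip 1
shift [4.2, 289.9, -164.8] turn [-0.524, 0.0, 0.005] rows>= 8.0 flip 0
```

Run:
```python
from go import *
rel([0.43,-0.2,0.42],Rt(90,-20,True),near=False)
```

```text
shift [2.5, 352.3, -333.9] turn [0.647, 0.009, -0.003] rows>= 11.6 flip 0
```

```bash
python3 -m pendant '[[87,[0,30,-28],[0.06,0,0]],[87,[0,60,-57],[0.12,0,0]],[87,[0,90,-86],[0.18,0,0]],[87,[0,119,-113],[0.24,0,0]],[87,[0,148,-140],[0.29,0,0]],[87,[0,177,-168],[0.34,0,0]],[87,[0,206,-195],[0.39,0,0]],[87,[0,235,-223],[0.44,0,0]],[87,[0,264,-250],[0.49,0,0]],[87,[0,293,-278],[0.54,0,0]]]'
python3 - <<'E'
from go import *
p,r,o=cur(); print(o['qpos'].round(1))
rel([0.5,0.007,0.30],Rt(65,1,True),near=False)
E
```

```text
time_s: 6.13
tool_pos: [0.3895, -0.2677, 0.4187]
tool_rot: [-82.3, 89.9, 173.7]
force: [0.3, -0.4, 0.9]
grip_width: 0.0869
[ 52.7  -4.2 -19.8  87.9  -1.4  96.1 -71.2]
shift [118.6, 40.6, -293.3] turn [-0.258, 0.057, 0.435] rows>= 7.7 flip 0
```

```bash
python3 -m pendant '[[87,[12,4,-30],[-0.02,0.005,0.04]],[87,[24,8,-60],[-0.05,0.01,0.09]],[87,[36,12,-90],[-0.08,0.017,0.13]],[87,[48,16,-120],[-0.1,0.023,0.17]],[87,[60,20,-150],[-0.13,0.028,0.22]],[87,[72,25,-180],[-0.16,0.034,0.26]],[87,[84,29,-210],[-0.18,0.04,0.31]],[87,[96,33,-240],[-0.21,0.046,0.36]],[87,[108,37,-270],[-0.24,0.052,0.4]],[87,[119,41,-293],[-0.258,0.057,0.435]]]'
python3 - <<'E'
from go import *
p,r,o=cur(); print(o['qpos'].round(1))
rel([0.5,0.007,0.25],Rt(60,1,True),near=False)
E
```

```text
time_s: 6.97
tool_pos: [0.5108, -0.0027, 0.2993]
tool_rot: [90.1, 66.1, 1.0]
force: [-0.9, -0.3, 0.0]
grip_width: 0.0868
[  9.5 -17.2 -10.2 115.5  -3.6  57.6 -88.7]
shift [40.8, -29.7, -9.8] turn [-0.002, -0.0, 0.107] rows>= 1.2 flip 0
```

Fitting the joint readings gives a planar model: shoulder height about 0.24, links 0.46 and 0.515, wrist to TCP 0.337. It shows a pick pitch of about 58° is reachable. Next I'll move above the tumbler.

Run:
```python
from go import *
rel([0.5636,0.0079,0.17],Rt(58,1.1,True),near=False)
```

```text
shift [139.7, -3.9, -9.6] turn [-0.003, 0.001, 0.142] rows>= 3.4 flip 0
```

```bash
python3 -m pendant '[[87,[25,-1,-2],[0,0,0.03]],[87,[50,-1,-4],[0,0,0.06]],[87,[75,-2,-6],[-0.001,0,0.09]],[87,[100,-3,-8],[-0.002,0,0.12]],[87,[120,-4,-10],[-0.003,0,0.142]],[87,[140,-4,-10],[-0.003,0,0.142]],[87,[140,-4,-10],[-0.003,0,0.142]]]'
python3 - <<'E'
from go import *
p,r,o=cur(); print(o['qpos'].round(1))
rel([0.5636,0.0079,0.0678],Rt(58,1.1,True),near=False)
c=cam('wrist'); cv2.imwrite('pics/w1.png',c['image'])
E
```

```text
time_s: 7.55
tool_pos: [0.5605, 0.0066, 0.1664]
tool_rot: [89.9, 58.5, 0.9]
force: [-1.0, 0.4, -0.5]
grip_width: 0.087
[  9.7  -8.9 -13.2 127.3  -0.9  29.9 -92.2]
shift [85.7, -48.8, -1.4] turn [-0.0, 0.002, 0.009] rows>= 2.4 flip 0
```

View pics/w1.png

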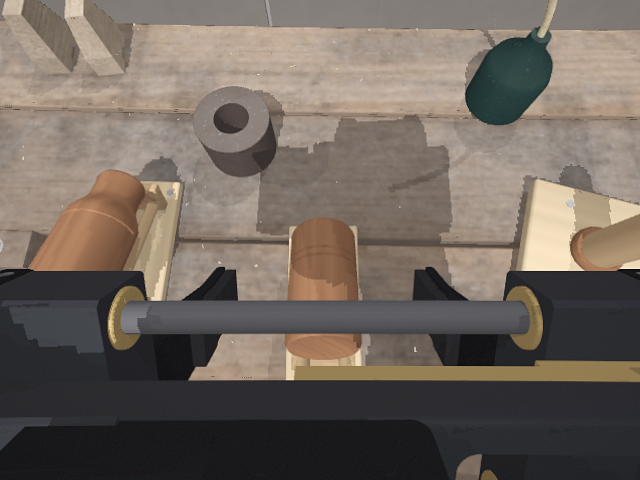

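The wrist view shows the tumbler at column 323, centred between the fingertips at columns 235 and 415. I'll descend, then close.

```bash
python3 -m pendant '[[87,[17,-10,0],[0,0,0]],[87,[34,-20,0],[0,0,0]],[87,[51,-29,-1],[0,0,0]],[87,[68,-39,-1],[0,0.001,0.004]],[87,[80,-45,-1],[0,0.002,0.009]],[87,[86,-49,-1],[0,0.002,0.009]],[87,[86,-49,-1],[0,0.002,0.009]],[87,[86,-49,-1],[0,0.002,0.009]]]'
python3 - <<'E'
from go import *
p,r,o=cur(); print(o['qpos'].round(1))
rel([0.5636,0.0079,0.0678],Rt(58,1.1,True),near=False)
E
```

```text
time_s: 8.27
tool_pos: [0.5682, 0.0072, 0.0744]
tool_rot: [90.0, 57.4, 1.1]
force: [0.2, 0.8, 0.4]
grip_width: 0.087
[  10.5    0.5  -15.   132.     7.6   15.1 -100.2]
shift [3.1, -7.4, -0.8] turn [-0.001, 0.0, -0.01] rows>= 0.2 flip 0
```

```bash
python3 -m pendant '[[87,[3,-7,-1],[0,0,-0.01]],[87,[3,-7,-1],[0,0,-0.01]],[87,[3,-7,-1],[0,0,-0.01]]]'
python3 - <<'E'
from go import *
p,r,o=cur(); print(o['qpos'].round(1))
rel([0.5636,0.0079,0.0678],Rt(58,1.1,True),near=False)
E
```

```text
time_s: 8.52
tool_pos: [0.5635, 0.0084, 0.0677]
tool_rot: [90.0, 58.0, 1.1]
force: [-1.1, 0.4, 0.8]
grip_width: 0.0872
[  10.4    0.8  -15.1  132.4    8.2   15.  -101. ]
shift [-0.1, 0.1, 0.5] turn [-0.0, 0.0, 0.0] rows>= 0.0 flip 0
```

```bash
python3 -m pendant '[[60,[0,0,0],[0,0,0]],[56,[0,0,0],[0,0,0]],[54,[0,0,0],[0,0,0]],[52,[0,0,0],[0,0,0]],[49,[0,0,0],[0,0,0]],[46,[0,0,0],[0,0,0]],[42,[0,0,0],[0,0,0]],[40,[0,0,0],[0,0,0]]]' 40
python3 -m pendant '[[40,[0,0,0],[0,0,0]],[40,[0,0,0],[0,0,0]],[40,[0,0,0],[0,0,0]]]' 40
```

```text
time_s: 9.18
tool_pos: [0.5634, 0.008, 0.0671]
tool_rot: [90.0, 58.1, 1.1]
force: [1.1, -1.6, 0.1]
grip_width: 0.0511
time_s: 9.43
tool_pos: [0.5634, 0.0081, 0.0671]
tool_rot: [90.0, 58.1, 1.1]
force: [-0.2, -2.5, -0.2]
grip_width: 0.0509
```

Gripped, with an opening of 51 mm. Next is a straight lift.

```bash
python3 - <<'E'
from go import *
p,r,o=cur()
rel(p+[0,0,0.14],r)
E
python3 -m pendant '[[40,[-8,5,0],[0,0,0]],[40,[-18,11,0],[0,0,0]],[40,[-30,19,0],[0,0,0]],[40,[-44,27,0],[0,0,0]],[40,[-58,36,0],[0,0,0]],[40,[-74,46,0],[0,0,0]],[40,[-90,56,0],[0,0,0]],[40,[-104,65,0],[0,0,0]],[40,[-114,71,0],[0,0,0]],[40,[-119,74,0],[0,0,0]]]'
python3 - <<'E'
from go import *
p,r,o=cur(); print(o['qpos'].round(1))
c=cam('top'); cv2.imwrite('pics/t2.png',c['image'])
c=cam('side'); cv2.imwrite('pics/s2.png',c['image'])
E
```

```text
shift [-118.8, 74.1, -0.0] turn [0.0, 0.0, 0.0] rows>= 3.4 flip 0
time_s: 10.27
tool_pos: [0.5637, 0.0086, 0.209]
tool_rot: [90.0, 57.9, 1.1]
force: [1.3, 0.7, -1.4]
grip_width: 0.051
[ 10.  -11.6 -13.2 124.4  -2.2  34.9 -91.2]
```

View pics/s2.png

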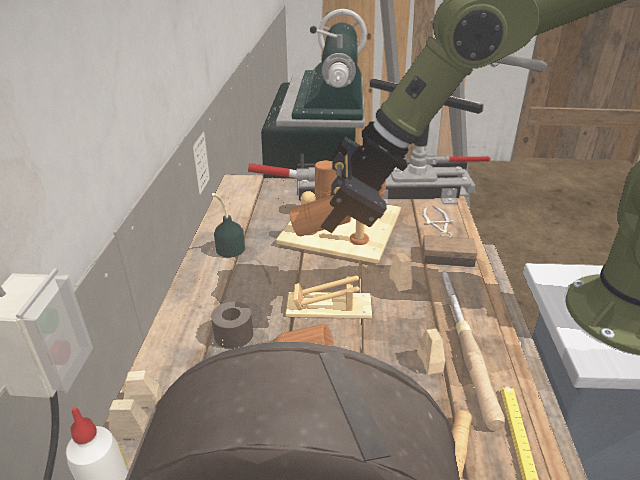

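The tumbler is held and clear of cradle A, at about (318,215) in the side view. I'll fit its pose in the hand.

```bash
cat > held.py <<'E'
from go import *
from scipy.optimize import least_squares
def fitheld(r_prof,L,a0_tool,c0_tool,tmin=.042,cams=('top','side'),gate=.034):
    """a0_tool axis, c0_tool closed-end centre, both in tool frame (mm->m). fits axis line in world"""
    p,r,o=cur(); out=[]
    for n in cams:
        c=cam(n); v,u=np.mgrid[0:480,0:640]; ok=c['range_z']>0
        P=deproj(c,np.stack([u[ok],v[ok]],1)); a0=r.apply(a0_tool); c0=p+r.apply(c0_tool)
        d=P-c0; t=d@a0; k=(t>tmin)&(t<L+.004)&(np.linalg.norm(d-np.outer(t,a0),axis=1)<gate); out.append(P[k])
    P=np.vstack(out); print('pts',[len(x) for x in out])
    e1=np.cross(a0,[0,0,1.]) if abs(a0[2])<.9 else np.cross(a0,[1.,0,0]); e1/=np.linalg.norm(e1); e2=np.cross(a0,e1)
    m=c0+a0*L/2
    def un(q):
        a=a0+q[2]*e1+q[3]*e2; a/=np.linalg.norm(a); return m+q[0]*e1+q[1]*e2,a
    def f(q):
        b,a=un(q); d=P-b; t=d@a; return np.linalg.norm(d-np.outer(t,a),axis=1)-r_prof(t+L/2)
    s=least_squares(f,[0,0,0,0],loss='cauchy',f_scale=.001); b,a=un(s.x)
    t=(P-b)@a; print('mid',b.round(4),'axis',a.round(4),'dev',s.x.round(4),'medabs',np.median(abs(f(s.x))).round(4),'t max',np.percentile(t,[98,99.5]).round(4),'deg below level',np.degrees(np.arcsin(-a[2])).round(2))
    print('tool frame: axis',r.inv().apply(a).round(4).tolist(),'mid',r.inv().apply(b-p).round(4).tolist())
    return b,a
E
python3 - <<'E'
from held import *
d=np.radians(38); a0=np.array([np.cos(d),-np.sin(d),0])
# tool y: at pick
p,r,o=cur()
ax=np.array([np.cos(np.radians(20.2))*np.cos(np.radians(1.1)),np.cos(np.radians(20.2))*np.sin(np.radians(1.1)),-np.sin(np.radians(20.2))])
a0=r.inv().apply(ax); print('a0',a0.round(3))
c0=np.array([-.002,0,0])-.025*a0
fitheld(lambda t:.026+0*t,.094,a0,c0)
E
```

```text
a0 [ 0.79   0.613 -0.   ]
pts [635, 858]
mid [0.5829 0.0087 0.2016] axis [ 0.9354  0.0158 -0.3532] dev [0.0001 0.0005 0.0021 0.0084] medabs 0.0008 t max [0.0441 0.0455] deg below level 20.68
tool frame: axis [0.7954, 0.6061, 0.0019] mid [0.0157, 0.0131, 0.0001]
```

```bash
cat > place.py <<'E'
from held import *
def target(a_t,floor_t,tip,L,h,flip=True):
    a_t=np.array(a_t)/np.linalg.norm(a_t); d=np.degrees(np.arctan2(a_t[1],a_t[0]))
    Q=Rt(90+d,L,flip)
    # small correction so axis exactly down
    w=Q.apply(a_t); v=np.cross(w,[0,0,-1.]); Q=R.from_rotvec(v/np.linalg.norm(v)*np.arcsin(np.linalg.norm(v)) if np.linalg.norm(v)>1e-9 else v)*Q
    pos=np.array(tip)+[0,0,h]-Q.apply(floor_t); return pos,Q,Q.apply(a_t)
TA=[.7954,.6061,.0019]; TF=np.array([.0157,.0131,.0001])-.033*np.array(TA); STOUT=[.624,-.2311,.118]
E
python3 - <<'E'
from place import *
for L in [20,40,60,75]:
  pos,Q,w=target(TA,TF,STOUT,L,.14); print(L,pos.round(4),w.round(3),Q.as_matrix()[:,0].round(2)); rel(pos,Q,near=False)
E
```

```text
20 [ 0.6231 -0.2314  0.2454] [-0.  0. -1.] [-0.57 -0.21 -0.8 ]
shift [-4.0, 68.6, 240.8] turn [-0.351, -0.015, -1.195] rows>= 10.0 flip 0
40 [ 0.6233 -0.2316  0.2454] [-0.  0. -1.] [-0.47 -0.39 -0.8 ]
shift [-4.0, 68.7, 241.1] turn [-0.72, -0.033, -1.158] rows>= 10.9 flip 0
60 [ 0.6235 -0.2319  0.2454] [ 0.  0. -1.] [-0.3  -0.52 -0.8 ]
shift [-3.8, 68.9, 241.3] turn [-1.087, -0.05, -1.094] rows>= 12.4 flip 0
75 [ 0.6237 -0.232   0.2454] [-0. -0. -1.] [-0.16 -0.59 -0.8 ]
shift [-3.7, 69.1, 241.4] turn [-1.36, -0.064, -1.028] rows>= 13.7 flip 0
```

Run:
```python
from place import *
pos,Q,w=target(TA,TF,STOUT,60,.18); rel(pos,Q,near=False)
```

```text
shift [-37.8, 90.0, 241.3] turn [-1.087, -0.05, -1.094] rows>= 12.4 flip 0
```

```bash
python3 -m pendant '[[40,[-6,4,8],[-0.04,-0.002,-0.04]],[40,[-13,9,18],[-0.09,-0.004,-0.09]],[40,[-20,15,30],[-0.15,-0.007,-0.15]],[40,[-25,21,43],[-0.21,-0.01,-0.21]],[40,[-28,27,57],[-0.27,-0.012,-0.27]],[40,[-31,32,71],[-0.33,-0.015,-0.33]],[40,[-33,38,85],[-0.39,-0.018,-0.39]],[40,[-35,43,99],[-0.45,-0.02,-0.45]],[40,[-36,47,111],[-0.5,-0.023,-0.5]],[40,[-37,51,122],[-0.55,-0.025,-0.55]]]'
python3 - <<'E'
from place import *
p,r,o=cur(); print(o['qpos'].round(1))
pos,Q,w=target(TA,TF,STOUT,60,.18); rel(pos,Q,near=False)
E
```

```text
time_s: 11.3
tool_pos: [0.5891, -0.1143, 0.2639]
tool_rot: [-18.6, 80.2, -77.8]
force: [-1.0, -1.1, -0.6]
grip_width: 0.0511
[ 10.    9.6  -8.1  91.8  11.1  76.6 -59.5]
shift [-0.4, -31.2, 120.4] turn [-0.536, -0.024, -0.541] rows>= 6.1 flip 0
```

```bash
python3 -m pendant '[[40,[0,-3,12],[-0.054,-0.002,-0.054]],[40,[0,-6,24],[-0.107,-0.005,-0.108]],[40,[0,-9,36],[-0.16,-0.007,-0.162]],[40,[0,-12,48],[-0.214,-0.01,-0.216]],[40,[0,-16,60],[-0.268,-0.012,-0.27]],[40,[0,-19,72],[-0.322,-0.014,-0.324]],[40,[0,-22,84],[-0.375,-0.017,-0.378]],[40,[0,-25,96],[-0.43,-0.019,-0.432]],[40,[0,-28,108],[-0.483,-0.022,-0.486]],[40,[0,-31,120],[-0.536,-0.024,-0.541]]]'
python3 - <<'E'
from place import *
p,r,o=cur(); print(o['qpos'].round(1))
pos,Q,w=target(TA,TF,STOUT,60,.09); rel(pos,Q,near=False)
c=cam('side'); cv2.imwrite('pics/s3.png',c['image'])
E
```

```text
time_s: 12.13
tool_pos: [0.6235, -0.2308, 0.2845]
tool_rot: [-90.3, 52.7, -120.1]
force: [0.5, -0.9, -0.5]
grip_width: 0.051
[  5.8  29.2  -6.3  71.4  35.   99.1 -30.6]
shift [71.5, 53.2, 0.7] turn [0.002, 0.0, -0.001] rows>= 2.1 flip 0
```

View pics/s3.png

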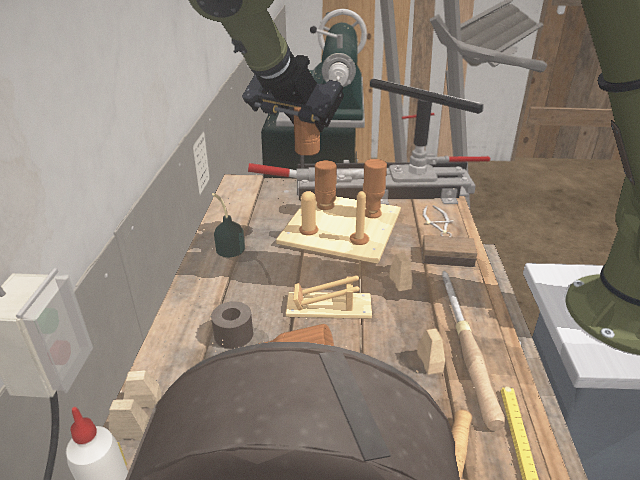

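The tumbler hangs mouth down above the stout peg, at (307,138) over (308,200). I'll lower it to about 10 mm above the tip and refit.

```bash
python3 -m pendant '[[40,[10,7,0],[0,0,0]],[40,[22,16,0],[0,0,0]],[40,[36,27,0],[0,0,0]],[40,[50,37,0],[0,0,0]],[40,[62,46,1],[0.001,0,0]],[40,[69,51,1],[0.002,0,0]],[40,[71,53,1],[0.002,0,-0.001]],[40,[71,53,1],[0.002,0,-0.001]]]'
python3 - <<'E'
from place import *
a=np.array(TA); b=np.array([.0157,.0131,.0001])
B,A=fitheld(lambda t:.026+0*t,.094,a,b-.047*a,cams=('side',),tmin=.045)
print('floor est',(B-A*.033).round(4),'mouth c',(B+A*.047).round(4))
# stout peg refit from same camera
c=cam('side'); cv2.imwrite('pics/s4.png',c['image'][100:280,220:440].repeat(3,0).repeat(3,1)); v,u=np.mgrid[0:480,0:640]; ok=c['range_z']>0
P=deproj(c,np.stack([u[ok],v[ok]],1))
for z0,z1 in [(.035,.07),(.07,.105),(.035,.105)]:
  K=P[(abs(P[:,0]-.624)<.03)&(abs(P[:,1]+.231)<.03)&(P[:,2]>z0)&(P[:,2]<z1)]
  s=least_squares(lambda q:np.hypot(K[:,0]-q[0],K[:,1]-q[1])-.016,[.624,-.231],loss='cauchy',f_scale=.001); print('peg',z0,len(K),s.x.round(4),np.median(abs(s.fun)).round(4))
pos,Q,w=target(TA,TF,STOUT,60,.05); rel(pos,Q,near=False)
E
```

```text
time_s: 12.85
tool_pos: [0.6235, -0.2314, 0.1969]
tool_rot: [-89.9, 52.8, -120.1]
force: [0.6, 0.7, -0.2]
grip_width: 0.0508
pts [479]
mid [ 0.6233 -0.2292  0.1765] axis [ 0.0059  0.002  -1.    ] dev [-0.0015  0.0007 -0.0014 -0.002 ] medabs 0.0008 t max [0.0439 0.0455] deg below level 89.64
tool frame: axis [0.7941, 0.6078, 0.0029] mid [0.0151, 0.0139, -0.0013]
floor est [ 0.6231 -0.2292  0.2095] mouth c [ 0.6236 -0.2291  0.1295]
peg 0.035 187 [ 0.6229 -0.2306] 0.001
peg 0.07 209 [ 0.623  -0.2309] 0.0008
peg 0.035 396 [ 0.6229 -0.2308] 0.0009
shift [34.9, 25.7, -0.7] turn [-0.006, 0.003, -0.003] rows>= 1.0 flip 0
```

View pics/s4.png

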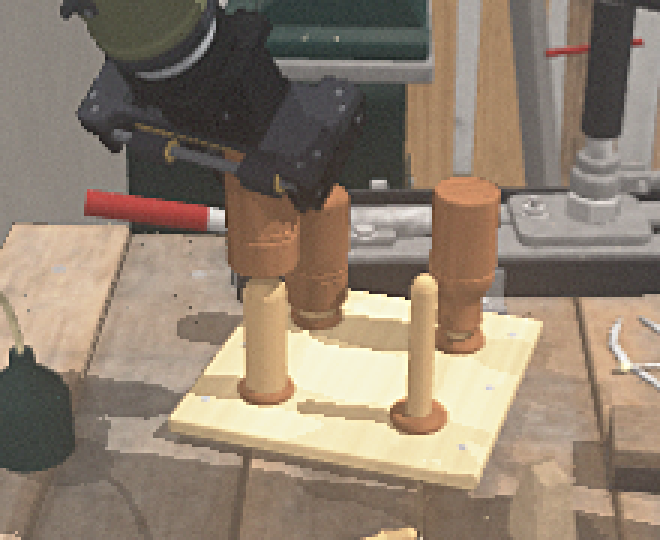

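In the same camera the mouth sits within about 1.6 mm of the peg axis, against 3 mm of clearance. I'll bias y by −1.3 mm and lower with force checks.

Run:
```python
from place import *
pos,Q,w=target(TA,TF,[.6236,-.2323,.118],60,.06); rel(pos,Q,near=False)
```

```text
shift [27.7, 18.6, -0.4] turn [-0.006, 0.003, -0.003] rows>= 0.8 flip 0
```

```bash
python3 -m pendant '[[40,[1,-1,0],[-0.003,0.002,-0.002]],[40,[4,1,0],[-0.006,0.003,-0.003]],[40,[8,4,0],[-0.006,0.003,-0.003]],[40,[13,8,0],[-0.006,0.003,-0.003]],[40,[18,12,0],[-0.006,0.003,-0.003]],[40,[23,15,0],[-0.006,0.003,-0.003]],[40,[28,19,0],[-0.006,0.003,-0.003]],[40,[28,19,0],[-0.006,0.003,-0.003]]]'
python3 - <<'E'
from place import *
pos,Q,w=target(TA,TF,[.6236,-.2323,.118],60,.01); rel(pos,Q,near=False)
c=cam('side'); cv2.imwrite('pics/s5.png',c['image'][100:280,220:440].repeat(3,0).repeat(3,1))
E
```

```text
time_s: 13.62
tool_pos: [0.6223, -0.233, 0.1621]
tool_rot: [-90.6, 52.6, -120.5]
force: [-0.4, 0.2, -1.0]
grip_width: 0.0509
shift [36.9, 28.6, 1.0] turn [0.003, -0.003, 0.001] rows>= 1.1 flip 0
```

View pics/s5.png

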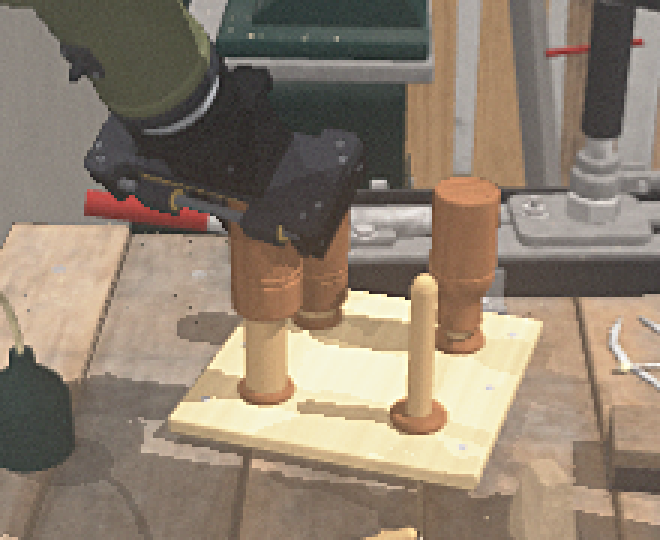

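The peg is inside the mouth and no force shows. I'll lower further.

```bash
python3 -m pendant '[[40,[5,4,1],[0.001,-0.001,0]],[40,[10,8,1],[0.003,-0.003,0.001]],[40,[16,12,1],[0.003,-0.003,0.001]],[40,[22,17,1],[0.003,-0.003,0.001]],[40,[28,22,1],[0.003,-0.003,0.001]],[40,[33,26,1],[0.003,-0.003,0.001]],[40,[37,29,1],[0.003,-0.003,0.001]],[40,[37,29,1],[0.003,-0.003,0.001]]]'
python3 - <<'E'
from place import *
pos,Q,w=target(TA,TF,[.6236,-.2323,.118],60,.0); rel(pos,Q,near=False)
E
```

```text
time_s: 14.33
tool_pos: [0.6235, -0.2328, 0.1155]
tool_rot: [-90.1, 52.7, -120.1]
force: [-0.3, 0.2, -0.8]
grip_width: 0.0511
shift [8.2, 5.8, -0.2] turn [-0.001, 0.0, -0.0] rows>= 0.2 flip 0
```

```bash
python3 -m pendant '[[40,[2,1.5,0],[0,0,0]],[40,[4,3,0],[0,0,0]],[40,[5.5,4,0],[0,0,0]],[40,[6.5,5,0],[0,0,0]],[40,[6.5,5,0],[0,0,0]],[40,[6.5,5,0],[0,0,0]]]'
python3 -m pendant '[[40,[0.8,0.6,0],[0,0,0]],[40,[0.8,0.6,0],[0,0,0]],[40,[0.8,0.6,0],[0,0,0]]]'
python3 -m pendant '[[40,[0.8,0.6,0],[0,0,0]],[40,[0.8,0.6,0],[0,0,0]],[40,[0.8,0.6,0],[0,0,0]]]'
```

```text
time_s: 14.83
tool_pos: [0.6242, -0.233, 0.1091]
tool_rot: [-89.9, 52.7, -120.0]
force: [-0.3, -0.1, -1.2]
grip_width: 0.0511
time_s: 15.08
tool_pos: [0.6242, -0.233, 0.108]
tool_rot: [-89.9, 52.7, -120.0]
force: [-0.7, 0.3, -0.6]
grip_width: 0.0513
time_s: 15.33
tool_pos: [0.6241, -0.233, 0.1069]
tool_rot: [-89.9, 52.7, -120.0]
force: [-0.5, -0.3, -1.1]
grip_width: 0.0508
```

```bash
python3 -m pendant '[[40,[0.8,0.6,0],[0,0,0]],[40,[0.8,0.6,0],[0,0,0]],[40,[0.8,0.6,0],[0,0,0]]]'
python3 -m pendant '[[40,[0.8,0.6,0],[0,0,0]],[40,[0.8,0.6,0],[0,0,0]],[40,[0.8,0.6,0],[0,0,0]]]'
python3 -m pendant '[[40,[0.8,0.6,0],[0,0,0]],[40,[0.8,0.6,0],[0,0,0]],[40,[0.8,0.6,0],[0,0,0]]]'
```

```text
time_s: 15.58
tool_pos: [0.6241, -0.233, 0.1059]
tool_rot: [-89.9, 52.7, -120.0]
force: [-0.4, -0.5, -1.1]
grip_width: 0.0505
time_s: 15.83
tool_pos: [0.6242, -0.2331, 0.1056]
tool_rot: [-89.9, 52.7, -119.9]
force: [0.1, 1.1, 2.1]
grip_width: 0.0513
time_s: 16.08
tool_pos: [0.6243, -0.2331, 0.1055]
tool_rot: [-89.8, 52.7, -119.9]
force: [-1.8, 2.8, 5.5]
grip_width: 0.0512
```

The floor is on the tip: the force rose to 5.5 N at the predicted height. Releasing.

```bash
python3 -m pendant '[[51,[0,0,0],[0,0,0]],[53,[0,0,0],[0,0,0]],[56,[0,0,0],[0,0,0]],[62,[0,0,0],[0,0,0]],[75,[0,0,0],[0,0,0]],[84,[0,0,0],[0,0,0]],[84,[0,0,0],[0,0,0]]]'
python3 - <<'E'
from place import *
p,r,o=cur();print(r.as_matrix()[:,0].round(3), r.as_matrix()[:,2].round(3)); rel(p+[0,0,.12],r)
c=cam('side'); cv2.imwrite('pics/s6.png',c['image'][100:280,220:440].repeat(3,0).repeat(3,1))
E
```

```text
time_s: 16.67
tool_pos: [0.6241, -0.2331, 0.1037]
tool_rot: [-90.0, 52.7, -120.0]
force: [-0.0, 0.7, 0.4]
grip_width: 0.0743
[-0.303 -0.524 -0.796] [ 0.866 -0.5    0.   ]
shift [-95.5, -72.7, 0.1] turn [0.0, 0.0, 0.0] rows>= 2.9 flip 0
```

View pics/s6.png

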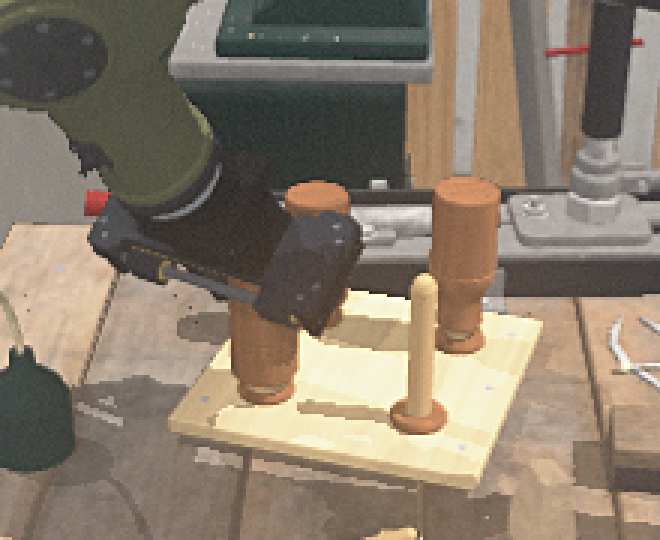

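```bash
python3 -m pendant '[[87,[0,0,0],[0,0,0]],[87,[-10,-8,0],[0,0,0]],[87,[-30,-23,0],[0,0,0]],[87,[-56,-43,0],[0,0,0]],[87,[-84,-64,0],[0,0,0]],[87,[-112,-85,0],[0,0,0]],[87,[-140,-106,0],[0,0,0]],[87,[-140,-106,0],[0,0,0]]]'
python3 - <<'E'
from place import *
p,r,o=cur(); print(o['qpos'].round(1))
for n in ['side','top']:
  c=cam(n); v,u=np.mgrid[0:480,0:640]; ok=c['range_z']>0
  if n=='side': cv2.imwrite('pics/s7.png',c['image'])
  P=deproj(c,np.stack([u[ok],v[ok]],1))
  K=P[(abs(P[:,0]-.624)<.04)&(abs(P[:,1]+.231)<.04)&(P[:,2]>.05)&(P[:,2]<.127)]
  if len(K)>30:
   f=lambda q:np.hypot(K[:,0]-q[0]-q[2]*(K[:,2]-.085),K[:,1]-q[1]-q[3]*(K[:,2]-.085))-.026
   s=least_squares(f,[.624,-.231,0,0],loss='cauchy',f_scale=.001); print(n,'tumbler',len(K),s.x.round(4))
  T=P[(abs(P[:,0]-.624)<.02)&(abs(P[:,1]+.231)<.02)&(P[:,2]<.16)]; print('top z',np.percentile(T[:,2],[50,90,98]).round(4))
rel([0.50,0.0,0.33],Rt(66,0,True),near=False)
E
```

```text
time_s: 17.38
tool_pos: [0.6264, -0.2334, 0.2897]
tool_rot: [-88.7, 53.0, -119.0]
force: [-0.1, -0.1, 1.6]
grip_width: 0.0868
[  5.9  29.   -6.2  71.1  35.2  98.8 -30.8]
side tumbler 717 [ 0.6239 -0.2311  0.0047  0.0068]
top z [0.1037 0.1315 0.1328]
top tumbler 65 [ 6.254e-01 -2.321e-01  4.000e-04  6.300e-03]
top z [0.1296 0.1318 0.1326]
shift [-122.4, 81.4, -224.4] turn [1.086, 0.13, 0.961] rows>= 11.6 flip 0
```

View pics/s7.png

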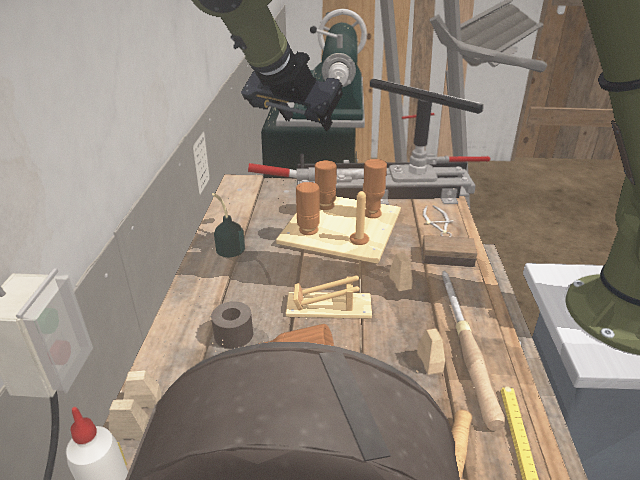

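The tumbler stands upright on the stout peg with its top at z 0.132 and a tilt below 0.5°. The vase is next.

Run:
```python
from place import *
rel([0.585,0.1835,0.22],Rt(48,-.9,True),near=False)
```

```text
shift [-156.4, 308.4, -243.3] turn [1.143, -0.043, 1.237] rows>= 13.5 flip 0
```

```bash
python3 -m pendant '[[87,[-9,18,-14],[0.067,-0.002,0.072]],[87,[-18,36,-28],[0.134,-0.005,0.144]],[87,[-28,54,-43],[0.2,-0.007,0.216]],[87,[-37,72,-57],[0.267,-0.01,0.289]],[87,[-46,90,-71],[0.333,-0.013,0.36]],[87,[-55,108,-85],[0.4,-0.015,0.433]],[87,[-64,126,-99],[0.467,-0.018,0.505]],[87,[-73,144,-113],[0.533,-0.02,0.577]],[87,[-82,162,-127],[0.6,-0.022,0.65]],[87,[-91,180,-142],[0.667,-0.025,0.72]]]'
python3 - <<'E'
from place import *
p,r,o=cur(); print(o['qpos'].round(1))
rel([0.585,0.1835,0.22],Rt(48,-.9,True),near=False)
E
```

```text
time_s: 18.32
tool_pos: [0.5998, 0.0106, 0.2418]
tool_rot: [40.2, 75.8, -25.3]
force: [0.1, -0.8, -0.4]
grip_width: 0.0864
[  3.9   3.9 -12.4 101.2   9.7  63.4 -77.4]
shift [-0.2, 56.8, -165.5] turn [0.472, -0.019, 0.521] rows>= 5.6 flip 0
```

```bash
python3 -m pendant '[[87,[0,7,-20],[0.058,-0.002,0.065]],[87,[0,14,-41],[0.118,-0.005,0.13]],[87,[0,21,-62],[0.177,-0.007,0.195]],[87,[0,28,-83],[0.236,-0.01,0.26]],[87,[0,36,-104],[0.295,-0.012,0.325]],[87,[0,43,-124],[0.354,-0.014,0.39]],[87,[0,50,-145],[0.413,-0.017,0.455]],[87,[0,57,-165],[0.472,-0.019,0.521]],[87,[0,57,-165],[0.472,-0.019,0.521]],[87,[0,57,-165],[0.472,-0.019,0.521]]]'
python3 - <<'E'
from place import *
p,r,o=cur(); print(o['qpos'].round(1))
q=Rt(48,-.9,True); g=np.array([.5847,.1838,.0765])+.002*q.as_matrix()[:,0]; print(g.round(4))
rel(g,q,near=False); rel(g+[0,0,.06],q,near=False)
c=cam('wrist'); cv2.imwrite('pics/w2.png',c['image'])
E
```

```text
time_s: 19.15
tool_pos: [0.5828, 0.1849, 0.2179]
tool_rot: [89.6, 48.2, -0.7]
force: [0.4, 0.4, -0.3]
grip_width: 0.0869
[   0.5   -7.5  -30.3  123.7   34.4   30.5 -146.1]
[0.586  0.1838 0.075 ]
shift [108.7, -92.8, 0.5] turn [0.009, -0.002, 0.004] rows>= 3.4 flip 0
shift [64.0, -52.8, 0.7] turn [0.009, -0.002, 0.004] rows>= 2.0 flip 0
```

View pics/w2.png

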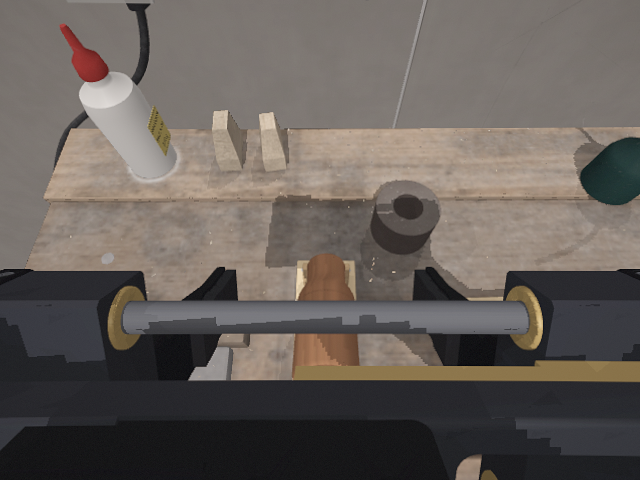

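The vase is centred, but joint 7 is at −146°, close to its −154° limit. I'll half-turn the hand about its own axis first, since the grasp is the same, and let the vase lean the other way at placing.

```bash
python3 -m pendant '[[87,[0,0,0],[-0.12,0,0]],[87,[0,0,0],[-0.24,0,0]],[87,[0,0,0],[-0.36,0,0]],[87,[0,0,0],[-0.48,0,0]],[87,[0,0,0],[-0.6,0,0]],[87,[0,0,0],[-0.72,0,0]],[87,[0,0,0],[-0.84,0,0]],[87,[0,0,0],[-0.96,0,0]],[87,[0,0,0],[-1.08,0,0]],[87,[0,0,0],[-1.2,0,0]]]'
python3 -m pendant '[[87,[0,0,0],[-0.12,0,0]],[87,[0,0,0],[-0.24,0,0]],[87,[0,0,0],[-0.36,0,0]],[87,[0,0,0],[-0.48,0,0]],[87,[0,0,0],[-0.6,0,0]],[87,[0,0,0],[-0.72,0,0]],[87,[0,0,0],[-0.84,0,0]],[87,[0,0,0],[-0.96,0,0]],[87,[0,0,0],[-1.08,0,0]],[87,[0,0,0],[-1.2,0,0]]]'
python3 - <<'E'
from place import *
p,r,o=cur(); print(o['qpos'].round(1))
q=Rt(48,-.9,False); g=np.array([.5847,.1838,.0765])+.002*q.as_matrix()[:,0]; print(g.round(4))
rel(g+[0,0,.08],q,near=False)
E
```

```text
time_s: 20.03
tool_pos: [0.586, 0.1807, 0.2205]
tool_rot: [20.6, 48.2, -1.1]
force: [0.4, 0.5, -0.7]
grip_width: 0.0867
time_s: 20.87
tool_pos: [0.586, 0.1807, 0.2204]
tool_rot: [-48.2, 48.2, -1.1]
force: [0.1, -0.6, -0.7]
grip_width: 0.0871
[-12.8  -7.2 -17.5 123.8  37.2  31.7 -10.4]
[0.586  0.1838 0.075 ]
shift [48.7, 34.5, -26.8] turn [-0.732, -0.003, -0.002] rows>= 5.9 flip 0
```

```bash
python3 -m pendant '[[87,[0,0,0],[-0.12,0,0]],[87,[0,0,0],[-0.24,0,0]],[87,[0,0,0],[-0.36,0,0]],[87,[0,0,0],[-0.48,0,0]],[87,[0,0,0],[-0.6,-0.003,-0.002]],[87,[0,0,0],[-0.73,-0.003,-0.002]],[87,[10,7,-5],[-0.73,-0.003,-0.002]],[87,[25,17,-13],[-0.73,-0.003,-0.002]],[87,[49,34,-27],[-0.73,-0.003,-0.002]],[87,[49,34,-27],[-0.73,-0.003,-0.002]]]'
python3 - <<'E'
from place import *
p,r,o=cur(); print(o['qpos'].round(1))
q=Rt(48,-.9,False); g=np.array([.5847,.1838,.0765])+.002*q.as_matrix()[:,0]
rel(g,q,near=False)
c=cam('top'); cv2.imwrite('pics/t5.png',c['image'][180:350,160:380].repeat(3,0).repeat(3,1))
E
```

```text
time_s: 21.7
tool_pos: [0.5834, 0.182, 0.1485]
tool_rot: [-89.9, 48.5, -1.2]
force: [-1.1, -1.7, -1.4]
grip_width: 0.0867
[-14.9  -1.5 -16.7 128.   52.5  26.5  14.5]
shift [56.7, 46.7, 1.7] turn [-0.006, -0.003, -0.008] rows>= 1.8 flip 0
```

View pics/t5.png

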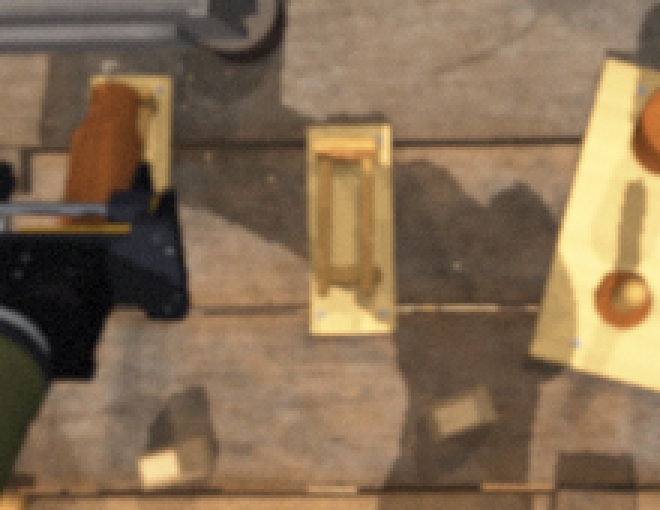

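The hand straddles the vase, and both blocks are clear at (175,465) and (462,413) in the crop. Descending.

```bash
python3 -m pendant '[[87,[11,9,0],[-0.003,-0.001,-0.004]],[87,[23,19,1],[-0.006,-0.003,-0.008]],[87,[34,28,1],[-0.006,-0.003,-0.008]],[87,[45,37,2],[-0.006,-0.003,-0.008]],[87,[52,43,2],[-0.006,-0.003,-0.008]],[87,[57,47,2],[-0.006,-0.003,-0.008]],[87,[57,47,2],[-0.006,-0.003,-0.008]],[87,[57,47,2],[-0.006,-0.003,-0.008]]]'
python3 - <<'E'
from place import *
p,r,o=cur(); print(o['qpos'].round(1))
q=Rt(48,-.9,False); g=np.array([.5847,.1838,.0765])+.002*q.as_matrix()[:,0]
rel(g,q,near=False)
E
```

```text
time_s: 22.42
tool_pos: [0.5907, 0.1873, 0.0831]
tool_rot: [-89.6, 47.4, -0.6]
force: [-0.2, 0.1, 0.6]
grip_width: 0.0866
[-16.1   6.5 -16.3 130.4  77.8  23.6 -11.4]
shift [2.8, 8.8, -3.6] turn [-0.002, 0.004, 0.011] rows>= 0.2 flip 0
```

```bash
python3 -m pendant '[[87,[2,6,-2],[-0.002,0.004,0.011]],[87,[3,8,-2],[-0.002,0.004,0.011]],[87,[3,8,-2],[-0.002,0.004,0.011]],[87,[3,8,-2],[-0.002,0.004,0.011]]]'
python3 - <<'E'
from place import *
p,r,o=cur(); print(o['qpos'].round(1))
q=Rt(48,-.9,False); g=np.array([.5847,.1838,.0765])+.002*q.as_matrix()[:,0]
rel(g,q,near=False)
E
```

```text
time_s: 22.75
tool_pos: [0.5856, 0.186, 0.0742]
tool_rot: [-90.0, 48.1, -0.8]
force: [-0.0, -0.4, -0.2]
grip_width: 0.0869
[-16.2   7.  -16.4 130.8  78.1  23.6 -11.9]
shift [-0.3, -0.9, -2.2] turn [0.001, 0.001, -0.001] rows>= 0.1 flip 0
```

```bash
python3 -m pendant '[[75,[0,-1,-2],[0,0,0]],[60,[0,-1,-2],[0,0,0]],[56,[0,-1,-2],[0,0,0]],[54,[0,-1,-2],[0,0,0]],[52,[0,-1,-2],[0,0,0]],[49,[0,-1,-2],[0,0,0]],[46,[0,-1,-2],[0,0,0]],[42,[0,-1,-2],[0,0,0]],[40,[0,-1,-2],[0,0,0]],[40,[0,-1,-2],[0,0,0]]]' 40
python3 -m pendant '[[40,[0,0,0],[0,0,0]],[40,[0,0,0],[0,0,0]],[40,[0,0,0],[0,0,0]]]' 40
python3 - <<'E'
from place import *
p,r,o=cur(); print(o['qpos'].round(1))
rel(p+[0,0,.14],r)
E
```

```text
time_s: 23.58
tool_pos: [0.5864, 0.1837, 0.0745]
tool_rot: [-90.0, 48.1, -0.8]
force: [-0.3, -1.8, 0.4]
grip_width: 0.0513
time_s: 23.83
tool_pos: [0.5863, 0.1837, 0.0745]
tool_rot: [-90.0, 48.1, -0.8]
force: [0.1, -1.4, -0.3]
grip_width: 0.0512
[-16.    6.9 -16.3 130.8  78.   23.4 -11.5]
shift [-104.2, -93.5, 0.0] turn [0.0, 0.0, 0.0] rows>= 3.4 flip 0
```

```bash
python3 -m pendant '[[40,[-7,-6,0],[0,0,0]],[40,[-15,-14,0],[0,0,0]],[40,[-25,-22,0],[0,0,0]],[40,[-36,-32,0],[0,0,0]],[40,[-48,-43,0],[0,0,0]],[40,[-60,-54,0],[0,0,0]],[40,[-72,-65,0],[0,0,0]],[40,[-84,-75,0],[0,0,0]],[40,[-96,-86,0],[0,0,0]],[40,[-104,-93,0],[0,0,0]]]'
python3 - <<'E'
from place import *
p,r,o=cur(); print(o['qpos'].round(1))
ax=np.array([np.cos(np.radians(20.2)),-.0157*.94,-np.sin(np.radians(20.2))]); a0=r.inv().apply(ax); print(a0.round(3))
prof=lambda t: np.interp(t,[0,.070,.094,.116],[.026,.026,.018,.018])
fitheld(prof,.116,a0,np.array([-.002,0,0])-.025*a0,tmin=.045)
c=cam('top'); cv2.imwrite('pics/t6.png',c['image'][150:380,120:460].repeat(2,0).repeat(2,1))
E
```

```text
time_s: 24.67
tool_pos: [0.5859, 0.1846, 0.2154]
tool_rot: [-89.9, 48.0, -0.7]
force: [0.3, -0.4, -1.4]
grip_width: 0.0513
[-14.9  -6.8 -16.  124.1  38.8  31.2  29.8]
[ 0.884 -0.467 -0.003]
pts [586, 1354]
mid [0.6163 0.1852 0.2076] axis [ 0.9407 -0.0166 -0.3389] dev [-0.001  -0.0022  0.0018 -0.0068] medabs 0.0009 t max [0.0534 0.0551] deg below level 19.81
tool frame: axis [0.8811, -0.4729, -0.0044] mid [0.0262, -0.0173, 0.0009]
```

View pics/t6.png

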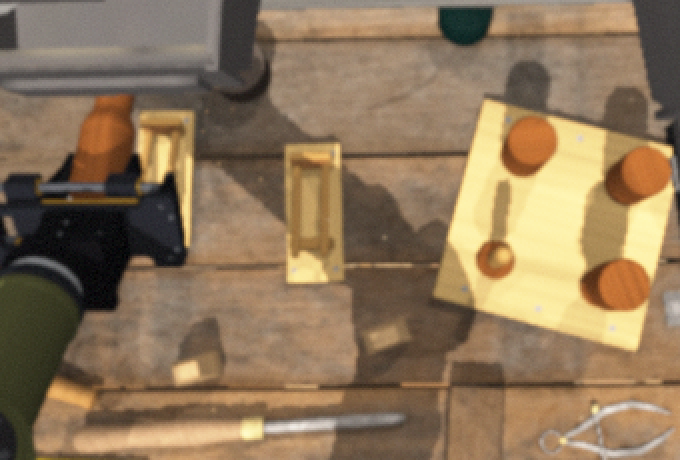

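The vase is held as predicted. I'll roll it to upright in the air in stages on the way to the slim peg.

```bash
cat > vp.py <<'E'
from place import *
VA=np.array([.882,-.471,-.003]); VA/=np.linalg.norm(VA); VM=np.array([.0265,-.0168,.0005]); VF=VM-.044*VA
SLIM=np.array([.5086,-.1981,.140])
def vt(h,tip=SLIM,L=160,va=VA,vf=VF):
    d=abs(np.degrees(np.arctan2(va[1],va[0]))); Q=Rt(90+d,L,False); w=Q.apply(va); v=np.cross(w,[0,0,-1.]); n=np.linalg.norm(v)
    if n>1e-9: Q=R.from_rotvec(v/n*np.arcsin(n))*Q
    return np.array(tip)+[0,0,h]-Q.apply(vf),Q
P0=np.array([.586,.1846,.2154])
def ori(s): return Rt(48+14*s,-1-19*s,False)*R.from_euler('x',180*s,degrees=True)
E
python3 - <<'E'
from vp import *
p1,Q1=vt(.125); print(p1.round(4),Q1.apply(VA).round(3))
print('chk ori(1) vs Q1 deg',np.degrees((ori(1).inv()*Q1).magnitude()).round(2))
for s,pos in [(.33,[.56,.08,.27]),(.67,[.53,-.06,.285]),(1,p1)]:
  print(s,pos,'axis',ori(s).apply(VA).round(2),'mouth z',(np.array(pos)+ori(s).apply(VM+.058*VA))[2].round(3))
rel([.56,.08,.27],ori(.33),near=False)
E
```

```text
[ 0.511  -0.1983  0.2523] [-0. -0. -1.]
chk ori(1) vs Q1 deg 0.2
0.33 [0.56, 0.08, 0.27] axis [ 0.67 -0.5  -0.56] mouth z 0.222
0.67 [0.53, -0.06, 0.285] axis [ 0.17 -0.46 -0.87] mouth z 0.208
1 [ 0.51099859 -0.19834103  0.25228784] axis [-0.  0. -1.] mouth z 0.163
shift [-57.7, -18.9, -104.7] turn [1.122, 0.109, 0.035] rows>= 9.0 flip 0
```

```bash
python3 -m pendant '[[40,[-5,-1,-8],[0.07,0.007,0.002]],[40,[-11,-3,-18],[0.17,0.016,0.005]],[40,[-17,-5,-29],[0.28,0.027,0.009]],[40,[-23,-7,-40],[0.4,0.039,0.012]],[40,[-29,-9,-52],[0.52,0.05,0.016]],[40,[-35,-11,-63],[0.64,0.062,0.02]],[40,[-41,-13,-74],[0.76,0.074,0.024]],[40,[-47,-15,-85],[0.88,0.085,0.027]],[40,[-53,-17,-96],[1.0,0.097,0.031]],[40,[-58,-19,-105],[1.12,0.109,0.035]]]'
python3 - <<'E'
from vp import *
p,r,o=cur(); print(o['qpos'].round(1))
rel([.53,-.06,.285],ori(.67),near=False)
E
```

```text
time_s: 25.65
tool_pos: [0.5588, 0.0783, 0.2678]
tool_rot: [-30.6, 52.9, -7.5]
force: [-0.2, -0.4, -1.8]
grip_width: 0.0509
[ -7.  -15.5 -11.9 122.5  19.8  40.6  -7.8]
shift [-20.0, -122.3, -70.0] turn [1.156, 0.083, -0.065] rows>= 9.3 flip 0
```

Run:
```python
from vp import *
rel([.55,-.06,.25],ori(.67),near=False)
```

```text
shift [19.9, -117.3, -73.2] turn [1.156, 0.083, -0.065] rows>= 9.3 flip 0
```

```bash
python3 -m pendant '[[40,[2,-11,-7],[0.11,0.008,-0.006]],[40,[4,-23,-14],[0.23,0.016,-0.013]],[40,[6,-35,-22],[0.35,0.025,-0.02]],[40,[8,-47,-29],[0.465,0.033,-0.026]],[40,[10,-59,-37],[0.58,0.041,-0.033]],[40,[12,-71,-44],[0.7,0.05,-0.039]],[40,[14,-82,-51],[0.815,0.058,-0.046]],[40,[16,-94,-59],[0.93,0.066,-0.052]],[40,[18,-106,-66],[1.045,0.075,-0.059]],[40,[20,-117,-73],[1.156,0.083,-0.065]]]'
python3 - <<'E'
from vp import *
p,r,o=cur(); print(o['qpos'].round(1))
p1,Q1=vt(.125); rel(p1,Q1,near=False)
E
```

```text
time_s: 26.48
tool_pos: [0.5509, -0.0595, 0.2499]
tool_rot: [30.6, 57.4, -13.7]
force: [0.1, -0.2, -1.2]
grip_width: 0.0514
[  7.1 -15.   -7.6 122.6   8.9  40.9 -50.2]
shift [-5.3, -126.1, 70.3] turn [1.129, -0.012, -0.103] rows>= 9.1 flip 0
```

```bash
python3 -m pendant '[[40,[0,-13,7],[0.113,-0.001,-0.01]],[40,[-1,-26,14],[0.227,-0.002,-0.02]],[40,[-1,-39,21],[0.34,-0.004,-0.031]],[40,[-2,-51,28],[0.453,-0.005,-0.041]],[40,[-2,-64,35],[0.567,-0.006,-0.052]],[40,[-3,-76,43],[0.68,-0.007,-0.062]],[40,[-4,-89,50],[0.793,-0.008,-0.072]],[40,[-4,-101,57],[0.906,-0.01,-0.083]],[40,[-5,-114,64],[1.02,-0.011,-0.093]],[40,[-5,-126,70],[1.129,-0.012,-0.103]]]'
python3 -m pendant '[[40,[0,0,0],[0,0,0]],[40,[0,0,0],[0,0,0]]]'
python3 - <<'E'
from vp import *
p,r,o=cur(); print(o['qpos'].round(1))
prof=lambda t: np.interp(t,[0,.070,.094,.116],[.026,.026,.018,.018])
B,A=fitheld(prof,.116,VA,VM-.058*VA,tmin=.045)
print('floor',(B-A*.044).round(4),'mouth',(B+A*.058).round(4))
for n in ['side','top']:
  c=cam(n); v,u=np.mgrid[0:480,0:640]; ok=c['range_z']>0
  if n=='side': cv2.imwrite('pics/s8.png',c['image'][100:280,220:440].repeat(3,0).repeat(3,1))
  P=deproj(c,np.stack([u[ok],v[ok]],1))
  K=P[(abs(P[:,0]-.5086)<.03)&(abs(P[:,1]+.198)<.03)&(P[:,2]>.04)&(P[:,2]<.13)]
  if len(K)>10:
    s=least_squares(lambda q:np.hypot(K[:,0]-q[0],K[:,1]-q[1])-.0095,[.5086,-.198],loss='cauchy',f_scale=.001); print(n,'peg',len(K),s.x.round(4),np.median(abs(s.fun)).round(4))
p1,Q1=vt(.125); rel(p1,Q1,near=False)
E
```

```text
time_s: 27.32
tool_pos: [0.5116, -0.1981, 0.2524]
tool_rot: [89.7, 61.9, -20.3]
force: [1.1, -0.4, -1.6]
grip_width: 0.0512
time_s: 27.48
tool_pos: [0.5119, -0.1978, 0.2527]
tool_rot: [89.3, 61.8, -20.3]
force: [-0.2, 0.4, -1.3]
grip_width: 0.0511
[ 21.7 -13.6  -3.5 119.6   0.3  45.9 -91.8]
pts [0, 614]
mid [ 0.5094 -0.1963  0.2214] axis [ 0.0052 -0.0102 -0.9999] dev [-0.0014  0.0001  0.0077 -0.0052] medabs 0.0008 t max [0.0538 0.0557] deg below level 89.34
tool frame: axis [0.8856, -0.4644, 0.0025] mid [0.0262, -0.0173, -0.0008]
floor [ 0.5092 -0.1958  0.2654] mouth [ 0.5097 -0.1969  0.1634]
side peg 315 [ 0.5074 -0.1976] 0.001
shift [1.0, -1.7, 2.6] turn [0.008, -0.002, -0.003] rows>= 0.1 flip 0
```

View pics/s8.png

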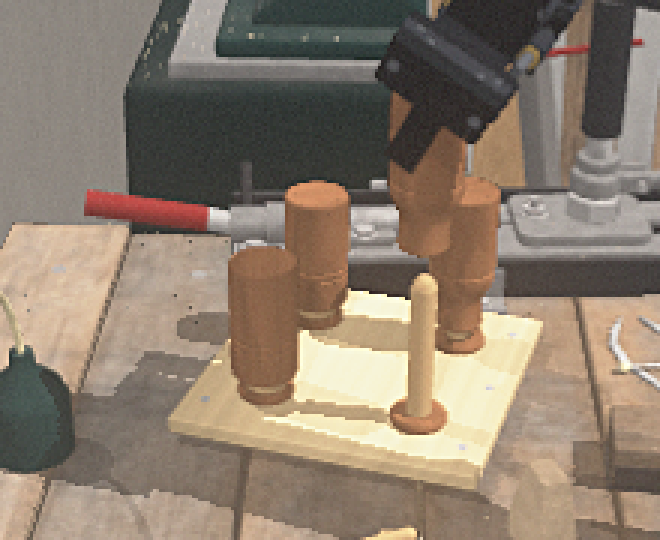

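The mouth is about 2 mm off the peg axis, against 3.5 mm of clearance. I'll correct toward (0.5078, −0.1985) and lower.

Run:
```python
from vp import *
for h in (.115,.06):
  p1,Q1=vt(h,tip=[.5078,-.1985,.14]); rel(p1,Q1,near=False)
```

```text
shift [9.5, -7.0, 3.2] turn [0.008, -0.002, -0.003] rows>= 0.3 flip 0
shift [57.9, -33.0, 2.9] turn [0.008, -0.002, -0.003] rows>= 1.6 flip 0
```

```bash
python3 -m pendant '[[40,[4,-4,2],[0.004,-0.001,-0.002]],[40,[9,-7,3],[0.008,-0.002,-0.003]],[40,[9,-7,3],[0.008,-0.002,-0.003]],[40,[13,-9,3],[0.008,-0.002,-0.003]],[40,[17,-11,3],[0.008,-0.002,-0.003]],[40,[21,-13,3],[0.008,-0.002,-0.003]],[40,[25,-15,3],[0.008,-0.002,-0.003]],[40,[25,-15,3],[0.008,-0.002,-0.003]]]'
python3 - <<'E'
from vp import *
p1,Q1=vt(.06,tip=[.5078,-.1985,.14]); rel(p1,Q1,near=False)
prof=lambda t: np.interp(t,[0,.070,.094,.116],[.026,.026,.018,.018])
B,A=fitheld(prof,.116,VA,VM-.058*VA,tmin=.045,cams=('side',))
print('mouth',(B+A*.058).round(4))
c=cam('side'); cv2.imwrite('pics/s9.png',c['image'][130:250,300:440].repeat(5,0).repeat(5,1))
E
```

```text
time_s: 28.35
tool_pos: [0.5098, -0.1997, 0.2239]
tool_rot: [89.7, 62.0, -20.4]
force: [-0.7, 0.5, -1.4]
grip_width: 0.0512
shift [32.3, -17.1, -1.2] turn [-0.003, 0.001, 0.002] rows>= 0.9 flip 0
pts [586]
mid [ 0.5068 -0.1991  0.1926] axis [-5.0e-04  2.3e-03 -1.0e+00] dev [-0.0003  0.0005 -0.0009 -0.0007] medabs 0.0009 t max [0.0547 0.0574] deg below level 89.87
tool frame: axis [0.8823, -0.4707, -0.0041] mid [0.0262, -0.0173, 0.0004]
mouth [ 0.5068 -0.199   0.1346]
```

View pics/s9.png

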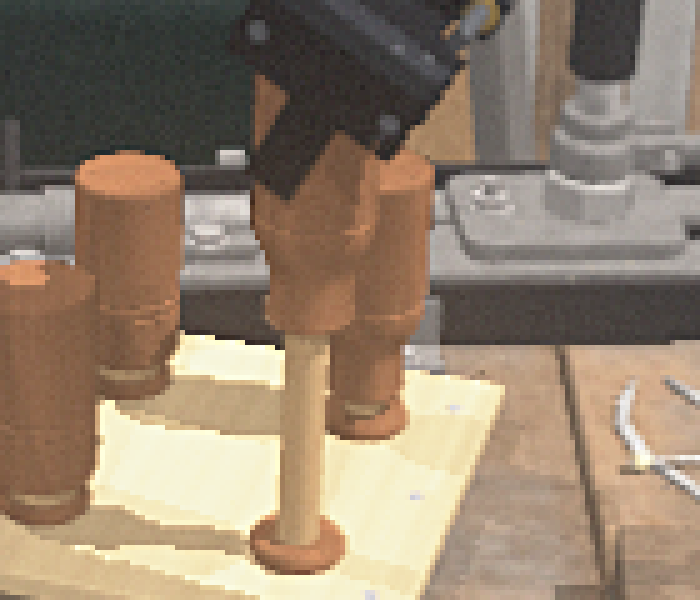

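The peg is in the neck, centred at crop column 305–310. Continuing down.

```bash
python3 - <<'E'
from vp import *
for h in (.09,.02):
  p1,Q1=vt(h,tip=[.5080,-.1978,.14]); rel(p1,Q1,near=False)
E
python3 -m pendant '[[40,[5,-3,-1],[-0.002,0.001,0.001]],[40,[12,-6,-2],[-0.003,0.001,0.002]],[40,[19,-9,-2],[-0.003,0.001,0.002]],[40,[26,-13,-2],[-0.003,0.001,0.002]],[40,[33,-17,-2],[-0.003,0.001,0.002]],[40,[33,-17,-2],[-0.003,0.001,0.002]]]'
python3 - <<'E'
from vp import *
for h in (.02,0.004):
  p1,Q1=vt(h,tip=[.5080,-.1978,.14]); rel(p1,Q1,near=False)
E
```

```text
shift [6.6, -4.2, -1.8] turn [-0.003, 0.0, -0.0] rows>= 0.2 flip 0
shift [68.3, -37.2, -2.0] turn [-0.003, 0.0, -0.0] rows>= 1.9 flip 0
time_s: 28.95
tool_pos: [0.5101, -0.1979, 0.1852]
tool_rot: [89.7, 62.0, -20.3]
force: [-0.2, -0.6, -1.5]
grip_width: 0.0505
shift [33.7, -17.5, -0.0] turn [0.0, -0.0, 0.002] rows>= 0.9 flip 0
shift [47.8, -25.0, -0.1] turn [0.0, -0.0, 0.002] rows>= 1.3 flip 0
```

```bash
python3 -m pendant '[[40,[7,-3.5,0],[0,0,0.002]],[40,[14,-7,0],[0,0,0.002]],[40,[21,-11,0],[0,0,0.002]],[40,[28,-15,0],[0,0,0.002]],[40,[35,-18,0],[0,0,0.002]],[40,[41,-21,0],[0,0,0.002]],[40,[46,-24,0],[0,0,0.002]],[40,[46,-24,0],[0,0,0.002]],[40,[46,-24,0],[0,0,0.002]]]'
python3 - <<'E'
from vp import *
p1,Q1=vt(0,tip=[.5080,-.1978,.14]); print(p1.round(4)); rel(p1,Q1,near=False)
E
```

```text
time_s: 29.7
tool_pos: [0.512, -0.1987, 0.136]
tool_rot: [89.7, 61.7, -20.3]
force: [0.6, -0.2, -0.6]
grip_width: 0.0513
[ 0.5104 -0.198   0.1273]
shift [6.8, -5.7, -0.1] turn [0.0, -0.0, -0.004] rows>= 0.2 flip 0
```

```bash
python3 -m pendant '[[40,[2,-2,0],[0,0,-0.002]],[40,[4,-3.5,0],[0,0,-0.004]],[40,[4.5,-4,0],[0,0,-0.004]],[40,[4.5,-4,0],[0,0,-0.004]],[40,[4.5,-4,0],[0,0,-0.004]]]'
python3 -m pendant '[[40,[0.9,-0.5,0],[0,0,0]],[40,[0.9,-0.5,0],[0,0,0]],[40,[0.9,-0.5,0],[0,0,0]]]'
python3 -m pendant '[[40,[0.9,-0.5,0],[0,0,0]],[40,[0.9,-0.5,0],[0,0,0]],[40,[0.9,-0.5,0],[0,0,0]]]'
```

```text
time_s: 30.12
tool_pos: [0.5109, -0.1983, 0.1307]
tool_rot: [89.7, 61.8, -20.3]
force: [0.8, 0.9, -1.0]
grip_width: 0.0512
time_s: 30.37
tool_pos: [0.5109, -0.1982, 0.1296]
tool_rot: [89.7, 61.9, -20.3]
force: [0.1, 0.2, -0.8]
grip_width: 0.0514
time_s: 30.62
tool_pos: [0.5108, -0.1982, 0.1284]
tool_rot: [89.7, 61.9, -20.3]
force: [0.6, 0.1, -2.7]
grip_width: 0.0514
```

```bash
python3 -m pendant '[[40,[0.9,-0.5,0],[0,0,0]],[40,[0.9,-0.5,0],[0,0,0]],[40,[0.9,-0.5,0],[0,0,0]]]'
python3 -m pendant '[[40,[0.9,-0.5,0],[0,0,0]],[40,[0.9,-0.5,0],[0,0,0]],[40,[0.9,-0.5,0],[0,0,0]]]'
```

```text
time_s: 30.87
tool_pos: [0.5108, -0.1982, 0.1274]
tool_rot: [89.7, 61.9, -20.3]
force: [0.5, 0.2, -1.1]
grip_width: 0.0511
time_s: 31.12
tool_pos: [0.511, -0.1983, 0.1267]
tool_rot: [89.7, 61.8, -20.3]
force: [-0.1, -0.3, -0.5]
grip_width: 0.0513
```

```bash
python3 -m pendant '[[40,[0.9,-0.5,0],[0,0,0]],[40,[0.9,-0.5,0],[0,0,0]],[40,[0.9,-0.5,0],[0,0,0]]]'
python3 -m pendant '[[40,[0.5,-0.2,0],[0,0,0]],[40,[0.5,-0.2,0],[0,0,0]],[40,[0.5,-0.2,0],[0,0,0]]]'
python3 - <<'E'
from vp import *
c=cam('side'); v,u=np.mgrid[0:480,0:640]; ok=c['range_z']>0
cv2.imwrite('pics/s10.png',c['image'][130:250,300:440].repeat(5,0).repeat(5,1))
E
```

```text
time_s: 31.37
tool_pos: [0.5115, -0.1985, 0.1266]
tool_rot: [89.7, 61.7, -20.3]
force: [-3.8, 0.8, 5.0]
grip_width: 0.0509
time_s: 31.62
tool_pos: [0.5117, -0.1986, 0.1265]
tool_rot: [89.7, 61.7, -20.3]
force: [-5.6, 2.4, 8.0]
grip_width: 0.0512
```

View pics/s10.png

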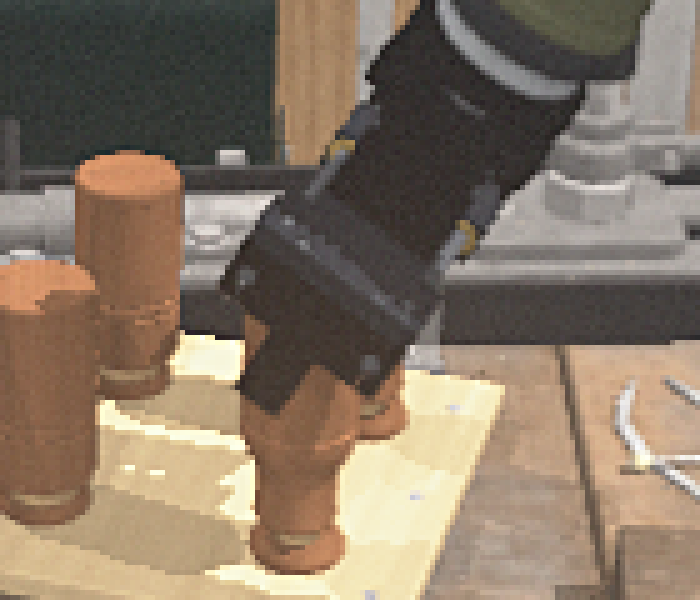

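Contact came at the predicted height with 8 N, and the rim sits just above the collar. Releasing and rising.

```bash
python3 -m pendant '[[51,[0,0,0],[0,0,0]],[53,[0,0,0],[0,0,0]],[56,[0,0,0],[0,0,0]],[62,[0,0,0],[0,0,0]],[72,[0,0,0],[0,0,0]],[80,[0,0,0],[0,0,0]],[80,[0,0,0],[0,0,0]]]'
python3 - <<'E'
from vp import *
p,r,o=cur(); rel(p+[0,0,.12],r)
E
```

```text
time_s: 32.25
tool_pos: [0.5108, -0.1982, 0.1247]
tool_rot: [89.7, 61.9, -20.3]
force: [-1.0, 0.5, -0.1]
grip_width: 0.0742
shift [-105.8, 56.6, 0.3] turn [0.0, 0.0, 0.0] rows>= 2.9 flip 0
```

```bash
python3 -m pendant '[[82,[0,0,0],[0,0,0]],[82,[-9,5,0],[0,0,0]],[82,[-24,13,0],[0,0,0]],[82,[-44,24,0],[0,0,0]],[82,[-66,35,0],[0,0,0]],[82,[-88,47,0],[0,0,0]],[82,[-106,57,0],[0,0,0]],[82,[-106,57,0],[0,0,0]],[82,[-106,57,0],[0,0,0]]]'
python3 - <<'E'
from vp import *
for n in ['side','top']:
  c=cam(n); v,u=np.mgrid[0:480,0:640]; ok=c['range_z']>0
  if n=='side': cv2.imwrite('pics/s11.png',c['image'])
  P=deproj(c,np.stack([u[ok],v[ok]],1))
  for nm,x,y,z0,z1 in [('vase',.5086,-.198,.09,.149),('tumbler',.624,-.231,.05,.127),('dryT',.591,-.346,.06,.127),('dryV',.475,-.313,.1,.149)]:
    K=P[(abs(P[:,0]-x)<.04)&(abs(P[:,1]-y)<.04)&(P[:,2]>z0)&(P[:,2]<z1)]
    if len(K)<40: print(n,nm,len(K)); continue
    zm=(z0+z1)/2; f=lambda q:np.hypot(K[:,0]-q[0]-q[2]*(K[:,2]-zm),K[:,1]-q[1]-q[3]*(K[:,2]-zm))-.026
    s=least_squares(f,[x,y,0,0],loss='cauchy',f_scale=.001)
    T=P[(abs(P[:,0]-x)<.02)&(abs(P[:,1]-y)<.02)&(P[:,2]<.17)]
    print(n,nm,len(K),s.x[:2].round(4),'tilt deg',np.degrees(s.x[2:]).round(2),'top',np.percentile(T[:,2],[90,98]).round(4))
print(telemetry.get_obs()['force'])
E
```

```text
time_s: 33.0
tool_pos: [0.5119, -0.1982, 0.2467]
tool_rot: [89.7, 61.7, -20.3]
force: [0.2, -0.2, 0.2]
grip_width: 0.0822
side vase 591 [ 0.5081 -0.1976] tilt deg [0.73 0.02] top [0.1533 0.1546]
side tumbler 721 [ 0.6239 -0.2311] tilt deg [0.16 0.13] top [0.1317 0.1328]
side dryT 493 [ 0.5901 -0.3464] tilt deg [0.11 0.29] top [0.132  0.1334]
side dryV 374 [ 0.4746 -0.3131] tilt deg [0.49 0.94] top [0.154  0.1548]
top vase 6
top tumbler 165 [ 0.6254 -0.2322] tilt deg [ 0.25 -0.13] top [0.1319 0.1333]
top dryT 200 [ 0.5916 -0.3458] tilt deg [-0.25 -0.18] top [0.1318 0.1335]
top dryV 8
[-3.73311031e-01  1.54961895e+00  3.11832670e-04]
```

View pics/s11.png

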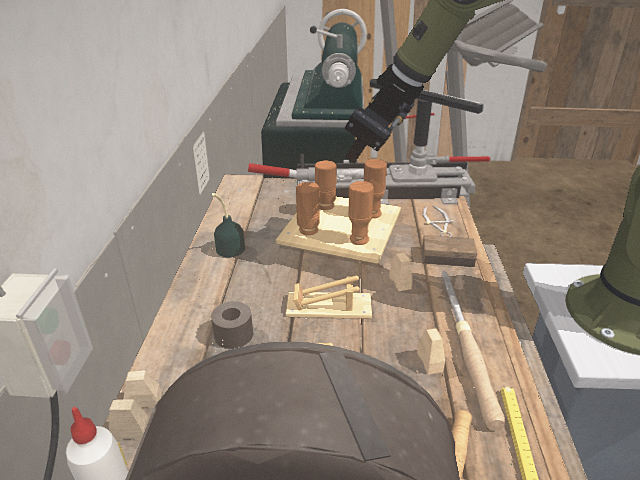

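The side view shows all four turnings hanging upright on their pegs, around (308–375, 180–215). Both cradles are clear, and the oil can (230,238), roll (233,325) and blocks (400,270) and (432,352) are where they started. Handing in.

```bash
python3 -c "
from cell import env; print(env.sign_off())"
```

```text
the job is handed in; nothing more can be done
None
```

Both turnings are on their empty pegs and the job is handed in, at about 33 s of the 64 s allowed. No verdict was reported.

I gripped each one about 25 mm from its closed end at 40 N and turned it mouth down in the air. I lowered it until the bore floor rested on the peg tip, which showed as 5.5 N for the tumbler and 8 N for the vase at the predicted heights, then let go and withdrew upwards.

| Last check | Tumbler on stout peg | Vase on slim peg |
|---|---|---|
| Height of top (m; expected) | 0.132–0.133 (0.132) | 0.154 (0.154) |
| Offset from measured peg axis | about 1–2 mm | about 1 mm |
| Tilt | under 0.5° | about 0.7° |

- **Other items:** both drying turnings measured within 1 mm of where they started. The oil can, roll and blocks looked unmoved in the last picture; I did not re-measure them.
- **Checks that disagreed or failed:** the side and top cameras differ by about 1.5 mm, which is within their calibration. The last top view was blocked by the gripper over the vase, so the vase was checked from the side only.

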